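# Charge the polishing bowl with salvaged bike parts

### The job

Load the vibratory polishing bowl with the salvaged bicycle parts: pull the vibration slider fully back to zero (the robot's end of its track), collect every part lying on the black rubber mat in the sheet-metal loading pan, and tip them together over the pan's pour lip into the bowl. Then, with all of them in the bowl, push the slider up level with the yellow pointer and set the empty pan back flat on the middle of its own grey mat. Leave the paint tin, the hex-key set and the spanner lying behind where they are.

Things in the scene. Friction and masses are not known exactly. Their poses are not given: they have to be found in the camera images.
- polisher: Fixed bench polisher. Grey plinth 25 mm high (x +-135, y -235 to +140 mm), orange flared bowl over the origin, and on the -y side a blue console, x +-100, y -232 to -150 mm, top 100 mm above the table, carrying the slider. Origin: on the table under the bowl's centre; x runs along the slider's track, away from zero; z up.
- bowl_rim (a point): Centre of the bowl's round mouth, level with the rim, 170 mm above the table. Inside radius 135 mm at the rim, narrowing to 85 mm at the floor, 94 mm below the rim; a hub of radius 30 mm rises 42 mm from the middle of the floor. Outside radius 140 mm at the rim. Axes as the polisher's.
- fader (a joint): The vibration slider's position on its track, m: 0 at the robot's end (off), up to 0.12 at the far end. It stays where it is left; about 1.5 N moves it, and the ends are hard stops.
- fader_top (a point): Top centre of the slider's black grip, an upright block 20 mm along the track, 28 mm across it, 40 mm tall, with a white line over its middle. The point is 154.5 mm above the table; an aluminium track housing, 40 mm across, lies right below the grip, its top 114 mm above the table. Its y axis points along the track away from zero.
- pointer_tip (a point): Tip of the small yellow pointer (14 mm along the track, 19 mm across, 7 mm high) that marks the wanted setting, on the white scale beside the track at the console's outer (-y) edge, 108 mm above the table. Stiff: it stays where it is. Axes as the polisher's. The slider's middle is level with it when both have the same x in that frame.
- pan: Loose sheet-metal loading pan, 300 g, 220 (x) by 140 (y) by 62 mm, open on top, pour lip at its -x end. Floor 3 mm thick, flat from x -55 to +110 mm. Along the top of both long sides a dark rim, 10 mm thick, 22 mm tall (centre y +-65, x -56 to +110 mm): pinch it from above, one finger inside. 120 mm clear between the rims. Origin: centre of the underside; z up.
- pour_lip (a point): Middle of the pan's lip edge, at pan x -110, y 0, z 18 mm. The floor ramps up to it at 16 degrees from pan x -55 mm; side walls fall from 62 mm at x -62 to 36 mm here. Floor and ramp are smooth: parts slide out over the lip with the pan tipped 45 degrees or more. Axes as the pan's.
- grip_left (a point): Top of the pan's rim on its +y long side, over the empty pan's balance point: pan x 10, y 65, z 62 mm.
- grip_right (a point): The same on the -y long side: pan x 10, y -65, z 62 mm.
- pan_mat: The pan's grey mat, fixed, 250 mm (x) by 165 mm (y), 3 mm thick. Origin: centre of its underside.
- parts_mat: Black rubber dismantling mat, fixed, 200 mm (x) by 240 mm (y), 3 mm thick, with the salvaged parts on it. Origin: centre of its underside.
- bb_cup: Silver bottom-bracket cup, an upright round part of 40 mm diameter, 24 mm tall, 90 g. Origin: centre of its underside. May be absent.
- stem_clamp: Grey handlebar clamp block, 46 mm (x) by 32 mm (y) by 28 mm tall, 110 g. Origin: centre of its underside. May be absent.
- sprocket: Steel toothed sprocket, an upright round part of 47 mm diameter, 22 mm tall, 120 g. Origin: centre of its underside. May be absent.
- calliper: Red brake calliper block, 56 mm (x) by 26 mm (y) by 26 mm tall, 90 g. Origin: centre of its underside. May be absent.
- lock_nut: Brass hexagonal lock nut, 37 mm across, 20 mm tall, 80 g. Origin: centre of its underside. May be absent.
- pedal: Small blue and black pedal, 58 mm (x) by 44 mm (y) by 22 mm tall, 100 g. Origin: centre of its underside. May be absent.
- paint_tin: Steel paint tin with a red band, 68 mm diameter, 75 mm tall. Bystander: leave alone. Origin: centre of its underside.
- hex_keys: Hex keys in a red holder, about 125 mm long, 26 mm tall. Bystander: leave alone. Origin: under the holder.
- spanner: Steel spanner, 170 mm long, 8 mm thick, lying flat. Bystander: leave alone. Origin: its middle, underside.
There are look-alikes about, which are no part of the job. There is more than one size of the sprocket; the job needs the middle-sized.

How it is judged (in metres and radians):
On the way, in this order (a step that is already met when the one before it is completed fails the run):
1. every part lies in the pan and the slider is fully back at zero (within 8 mm) (value of joint fader below 0.008 m and x of bb_cup in the frame of pan between -0.105 and 0.11 m and y of bb_cup in the frame of pan between -0.067 and 0.067 m and z of bb_cup in the frame of pan between -0.005 and 0.062 m and x of stem_clamp in the frame of pan between -0.105 and 0.11 m and y of stem_clamp in the frame of pan between -0.067 and 0.067 m and z of stem_clamp in the frame of pan between -0.005 and 0.062 m and x of sprocket in the frame of pan between -0.105 and 0.11 m and y of sprocket in the frame of pan between -0.067 and 0.067 m and z of sprocket in the frame of pan between -0.005 and 0.062 m and x of calliper in the frame of pan between -0.105 and 0.11 m and y of calliper in the frame of pan between -0.067 and 0.067 m and z of calliper in the frame of pan between -0.005 and 0.062 m and x of lock_nut in the frame of pan between -0.105 and 0.11 m and y of lock_nut in the frame of pan between -0.067 and 0.067 m and z of lock_nut in the frame of pan between -0.005 and 0.062 m and x of pedal in the frame of pan between -0.105 and 0.11 m and y of pedal in the frame of pan between -0.067 and 0.067 m and z of pedal in the frame of pan between -0.005 and 0.062 m), for 0.2 s.
2. the pan is tipped (20 degrees or more) with its lip over the bowl, the slider still at zero (angle between pan's own z axis and vertical above 0.35 rad and horizontal distance between pour_lip and bowl_rim below 0.14 m and value of joint fader below 0.012 m), for 0.05 s.
3. every part is down in the bowl, the slider still at zero (horizontal distance between each of bb_cup, stem_clamp, sprocket, calliper, lock_nut, pedal and bowl_rim below 0.128 m and z of bb_cup in the frame of bowl_rim between -0.1 and 0 m and z of stem_clamp in the frame of bowl_rim between -0.1 and 0 m and z of sprocket in the frame of bowl_rim between -0.1 and 0 m and z of calliper in the frame of bowl_rim between -0.1 and 0 m and z of lock_nut in the frame of bowl_rim between -0.1 and 0 m and z of pedal in the frame of bowl_rim between -0.1 and 0 m and value of joint fader below 0.012 m), for 0.3 s.
At the end, for the whole second after the job is handed in: Every part lies at rest below the rim inside the bowl; the slider is level with the yellow pointer within 6 mm; the pan stands flat on its grey mat, its centre within 35 mm of the mat's centre along each of the mat's sides, at rest and let go (horizontal distance between each of bb_cup, stem_clamp, sprocket, calliper, lock_nut, pedal and bowl_rim below 0.128 m and z of bb_cup in the frame of bowl_rim between -0.1 and 0 m and z of stem_clamp in the frame of bowl_rim between -0.1 and 0 m and z of sprocket in the frame of bowl_rim between -0.1 and 0 m and z of calliper in the frame of bowl_rim between -0.1 and 0 m and z of lock_nut in the frame of bowl_rim between -0.1 and 0 m and z of pedal in the frame of bowl_rim between -0.1 and 0 m and linear speed of each of bb_cup, stem_clamp, sprocket, calliper, lock_nut, pedal, pan below 0.03 m/s and x of fader_top in the frame of pointer_tip between -0.006 and 0.006 m and x of pan in the frame of pan_mat between -0.035 and 0.035 m and y of pan in the frame of pan_mat between -0.035 and 0.035 m and z of pan in the frame of pan_mat below 0.01 m and angle between pan's own z axis and vertical below 0.08 rad); the robot touches nothing.
It fails at once if the paint tin is pushed more than 30 mm from its place (distance of paint_tin from where it was at the start of the episode above 0.03 m).
It fails at once if the hex-key set is pushed more than 30 mm from its place (distance of hex_keys from where it was at the start of the episode above 0.03 m).
It fails at once if the spanner is pushed more than 30 mm from its place (distance of spanner from where it was at the start of the episode above 0.03 m).
Of bb_cup, stem_clamp, sprocket, calliper, lock_nut, pedal only 3 to 5 are there at a start; the rules pass over those that are not, and their reading is None.
At some moment in a run one of bb_cup, stem_clamp, sprocket, calliper, lock_nut, pedal, pan may be knocked a few centimetres aside while the robot is not near it.
It also fails if it takes over 210 s, if anything falls off the work surface, if the arm or the gripper's body presses on something with over 40 N, if the wrist force passes 120 N, or if a joint passes its speed limit or range.

### The arm

A 6-joint arm with a two-finger parallel gripper is mounted at the origin on the work surface. World frame = base frame: x ahead of the robot, y to its left, z up, the work surface at z = 0. Lengths are in mm, angles in rad, forces in N, time in s.
With the tool pointing down it reaches from about 275 to 1000 mm from the base axis. Payload 8.4 kg.
Tool frame: the origin (TCP) lies midway between the tips of the shut fingers; the grasp point (between the pads) lies 19 mm behind it; z points along the fingers, y is the line along which they close (so a half turn about z gives the same grasp; the last joint's range is limited). The gripper opens to 85 mm and grips with 20 to 120 N. Pads are 22 mm wide; open, the fingers measure 114 mm over their backs; the gripper's body (76 mm by 85 mm) begins 54 mm behind the grasp point. The pads swing forward as they close: fully open they stand 13 mm farther back than shut.
Start: joints at [1.294, 0.353, 1.633, -0, 1.155, -0.002], TCP at [169.595, 601.553, 231.281] pointing down, gripper open.
Joint ranges: [-2.63, 2.63], [-0.92, 2.1], [0.06, 2.66], [-1.3, 4.44], [0, 2.69], [-3.02, 3.02]. Speed limits (rad/s): [2.22, 2.22, 2.79, 3.14, 3.14, 3.14].

### API

Orientations are given as [roll, pitch, yaw] about the fixed x, y, z axes, in that order (R = Rz(yaw) Ry(pitch) Rx(roll)).
In Python, from rig import r, cams gives the robot as it stands. The module is installed in compiled form; this text tells all that it offers.
- The arm moves only by the tool send_rows, never from a script. Its argument "targets" is one flat list of numbers, 7 for each row, row after row: the shift along the tool's x, y, z in m, then the turn, a rotation vector about the tool's x, y, z in rad, then the opening, from -1 (shut) to 1 (fully open). In form: [tx, ty, tz, wx, wy, wz, fingers, tx, ty, tz, wx, wy, wz, fingers, ...]. A call has 1 to 12 rows; each row is the pose to reach, as a shift and turn from the pose commanded when the call began, along the tool's axes at that moment; what a row does not reach only later rows make up. A row lasts 1/12 s, in which the tool goes at most 41.7 mm and 7.16 degrees, less where a joint would pass 70% of its speed; a pose out of reach is approached as far as the arm can. A call with a gripper value outside its range is refused whole. The fingers move at their own pace and stop on an object; "grip_force" is the grip in N (left out, the last holds). Time passes only in rows, so rows that repeat a pose let the fingers close. It gives the time, the measured TCP pose, the force, the opening and the grip force at its end, in the units of the state.
- r.sense(): the state, without advancing time (a new reading comes with each control period).
- cams.grab_frame(name): name is "side" or "top" or "wrist"; returns a dict with "color" (400x640x3 uint8, blue, green, red), "fx", "fy", "cx", "cy" (pixels), "xyz" and "attitude" of the camera in the world. Camera axes: x right, y down, z forward; pixel columns grow to the right and rows downward; lengths in mm; the calibration is good to about 2 mm. The wrist camera is an equidistant fisheye: a pixel r from the principal point sees the ray r / f radians off the axis. A picture is of the moment at which its call begins. There is no depth.
- r.sign_off(): hands the job in; it is judged then, once.
The state is a dict: "clock": time; "qpos": joint angles; "qvel": joint speeds; "joint_efforts": joint torques, N m; "eef_pos": TCP position; "tcp_rot": TCP orientation; "contact_force": force on the tool from outside, world axes, zero at the start; "wrist_torque": the same for the moment, N m; "opening": opening from 0.0 (shut) to 1.0 (fully open); "grasp_force": force on a finger pad.
Only numpy, scipy, OpenCV 4.12 (cv2) and the standard library are available. Lean on these libraries where they do the work, as an engineer would, in place of code of your own. Each camera call takes 0.05 s, during which the arm holds its last target. There are 200 camera calls.

## Working session

There is one attempt and no reset: what is moved stays moved. The work goes in short steps, Python scripts to look and compute and a tool call to move; the robot and the scene stay as the last step left them, time stands still between calls to the robot, and variables do not carry over. Pictures are saved under pics/ and viewed, at most 14 in all, crops included, and the job is handed in when it is done.

Besides the shell and the picture viewer there is one more tool, called after "Request:" by a JSON object that holds its "fn" and its "kwargs", one argument or row to a line. send_rows: Moves the arm, as the interface text tells. Its arguments: {"type":"object","properties":{"targets":{"type":"array"},"grip_force":{"type":"number"}},"required":["targets"]}

```bash
mkdir -p pics
cat > h.py <<'E'
import numpy as np, cv2, json
from rig import r, cams
from scipy.spatial.transform import Rotation as R
def grab(n,fn):
    f=cams.grab_frame(n); cv2.imwrite(f'pics/{fn}.png',f['color'])
    np.save(f'pics/{fn}.npy',{k:f[k] for k in f if k!='color'},allow_pickle=True); return f
def px(fn,u,v,z,fish=False):
    f=np.load(f'pics/{fn}.npy',allow_pickle=True).item()
    a=(u-f['cx'])/f['fx'];b=(v-f['cy'])/f['fy']
    if fish:
        t=np.hypot(a,b); s=np.sin(t)/t if t>1e-9 else 1; d=np.array([a*s,b*s,np.cos(t)])
    else: d=np.array([a,b,1])
    A=np.array(f['attitude'])
    M=A if A.shape==(3,3) else R.from_euler('xyz',A).as_matrix()
    d=M@d; p=np.array(f['xyz']); return p+d*(z-p[2])/d[2]
def proj(fn,P):
    f=np.load(f'pics/{fn}.npy',allow_pickle=True).item()
    A=np.array(f['attitude']); M=A if A.shape==(3,3) else R.from_euler('xyz',A).as_matrix()
    c=(np.atleast_2d(P)-np.array(f['xyz']))@M
    return np.c_[c[:,0]/c[:,2]*f['fx']+f['cx'],c[:,1]/c[:,2]*f['fy']+f['cy']]
E
python3 - <<'E'
from h import *
for n in('top','side','wrist'):
    f=grab(n,n+'0'); print({k:f[k] for k in f if k!='color'})
print(r.sense())
E
```

```text
{'fx': 487.0143063678277, 'fy': 487.0143063678277, 'cx': 324.8882277230986, 'cy': 198.0613757500263, 'xyz': array([ 294.97995444,  -68.79193767, 1366.39742577]), 'attitude': array([-2.95044311,  0.00615332, -1.59885453])}
{'fx': 401.3959989014407, 'fy': 401.3959989014407, 'cx': 317.0455805711202, 'cy': 202.74707298189313, 'xyz': array([ 442.11583047, -877.34632746,  818.65028752]), 'attitude': array([-2.27728894, -0.01161294, -0.10944902])}
{'fx': 309.70691628693146, 'fy': 309.70691628693146, 'cx': 322.91300528483913, 'cy': 199.457968443302, 'xyz': array([ 97.58142963, 623.72466091, 372.33641843]), 'attitude': array([2.83719847e+00, 9.89140924e-04, 1.29642390e+00])}
{'clock': 0.15, 'qpos': array([ 1.29358198e+00,  3.53490108e-01,  1.63400161e+00, -6.05591565e-05,
        1.15517001e+00, -2.39067457e-03]), 'qvel': array([-8.59829178e-04, -1.58822048e-03, -1.37616153e-03, -2.64010495e-04,
       -3.93150273e-05, -5.29068545e-04]), 'joint_efforts': array([-3.82509461e-04, -6.05634785e+01, -3.42341387e+01, -1.22784053e-05,
        6.01884603e-03, -2.97310908e-05]), 'eef_pos': array([169.52027933, 601.17956755, 230.71708124]), 'tcp_rot': array([-3.14052345e+00,  5.28212292e-05,  2.86679349e+00]), 'contact_force': array([-1.07177501, -0.2863323 , -0.72086456]), 'wrist_torque': array([-0.03670766, -0.06009259, -0.02244734]), 'grasp_force': 0.0, 'opening': 0.9985464676755579}
```

View pics/top0.png

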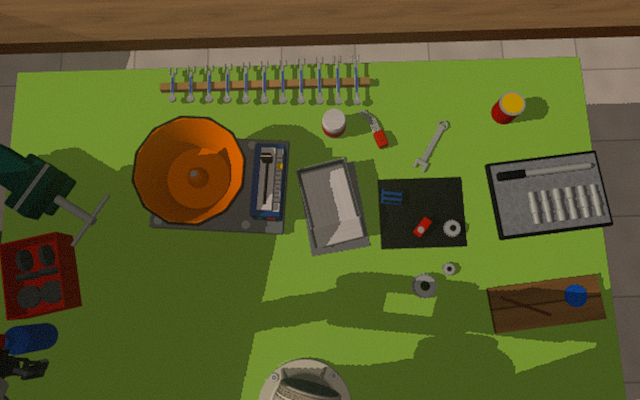

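View pics/side0.png

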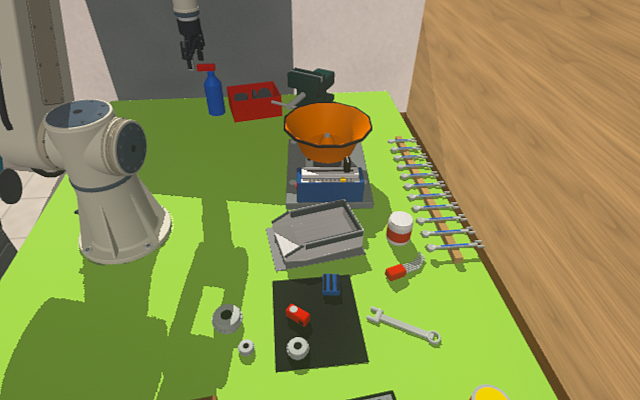

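Run:
```python
from h import *
a=cv2.imread('pics/top0.png')
cv2.imwrite('pics/c1.png',cv2.resize(a[140:310,245:480],None,fx=3.4,fy=3.4,interpolation=cv2.INTER_CUBIC))
cv2.imwrite('pics/c2.png',cv2.resize(cv2.imread('pics/side0.png')[130:380,220:400],None,fx=2.4,fy=2.4,interpolation=cv2.INTER_CUBIC))
for n,u,v,z in [('bowl',188,170,170),('mat',422,212,3)]: print(n,px('top0',u,v,z))
```

```text
bowl [609.19068668 276.90200049 170.        ]
mat [ 510.71221861 -341.61349232    3.        ]
```

View pics/c1.png

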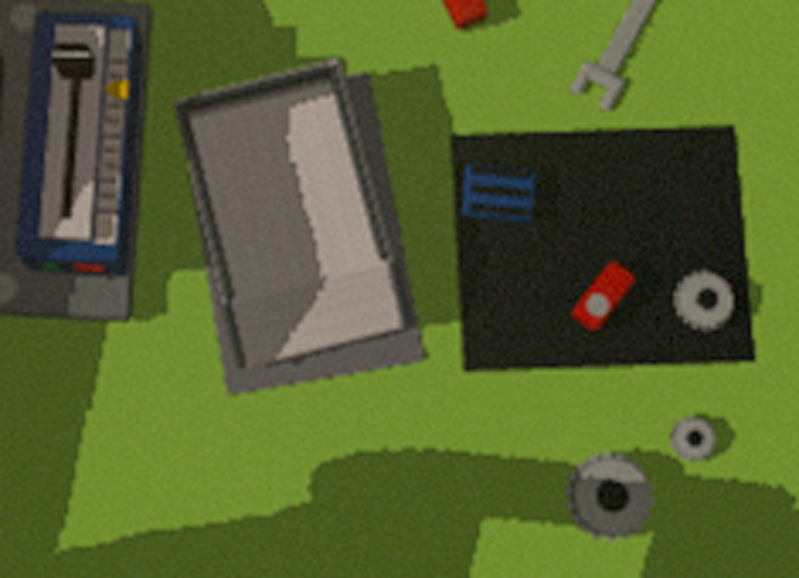

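View pics/c2.png

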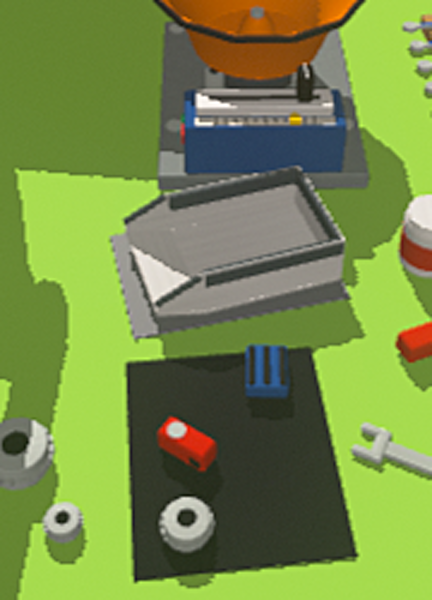

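Run:
```python
from h import *
c1=lambda U,V,z:np.round(px('top0',245+(U+.5)/3.4-.5,140+(V+.5)/3.4-.5,z),1)
c2=lambda U,V,z:np.round(px('side0',220+(U+.5)/2.4-.5,130+(V+.5)/2.4-.5,z),1)
for n,U,V,z in [('grip line',73,57,154.5),('grip far edge',73,44,154.5),('ptr',118,90,108),('ptr tip',106,90,108),('consoleFL',38,12,100),('consFR',143,15,100),('consNL',20,262,100),('consNR',126,272,100),
 ('panFL',178,102,65),('panFR',342,62,65),('lipR',405,328,39),('lipL',243,366,39),
 ('matNL',230,395,3),('matNR',427,357,3),('matFR',372,75,3),
 ('pedal',498,193,25),('ped1',465,167,25),('ped2',534,172,25),('ped3',532,219,25),('ped4',464,214,25),
 ('cal',603,296,29),('c1',611,261,29),('c2',636,279,29),('c3',597,331,29),('c4',571,313,29),('spr',704,299,25),
 ('PMfl',453,137,3),('PMfr',734,127,3),('PMnr',754,359,3),('PMnl',464,371,3),('tin',0,0,75)]: print(n,c1(U,V,z))
print('side')
for n,U,V,z in [('grip line',306,68,154.5),('ptr',296,120,108),('cal',187,441,29),('spr',187,517,25),('ped',267,362,25),('panFL',297,170,65),('panFR',344,240,65),('PMnl',127,363,3),('PMfl',310,349,3),('PMfr',356,556,3),('PMnr',134,580,3)]: print(n,c2(U,V,z))
```

```text
grip line [643.4  80.5 154.5]
grip far edge [653.7  80.5 154.5]
ptr [628.9  51.1 108. ]
ptr tip [629.2  60.5 108. ]
consoleFL [697.1 115.  100. ]
consFR [692.1  31.3 100. ]
consNL [495.9 129.1 100. ]
consNR [485.7  47.2 100. ]
panFL [628.9   6.7  65. ]
panFR [ 658.4 -127.3   65. ]
lipR [ 443.  -171.1   39. ]
lipL [416.2 -40.1  39. ]
matNL [396.  -28.1   3. ]
matNR [ 422.5 -190.9    3. ]
matFR [ 663.5 -155.1    3. ]
pedal [ 554.  -253.6   25. ]
ped1 [ 576.7 -227.6   25. ]
ped2 [ 570.8 -284.3   25. ]
ped3 [ 531.4 -280.4   25. ]
ped4 [ 537.2 -224.8   25. ]
cal [ 465.5 -333.7   29. ]
c1 [ 494.  -342.1   29. ]
c2 [ 478.7 -361.4   29. ]
c3 [ 437.2 -327.    29. ]
c4 [ 452.4 -306.9   29. ]
spr [ 461.2 -416.4   25. ]
PMfl [ 607.5 -221.3    3. ]
PMfr [ 609.1 -458.7    3. ]
PMnr [ 413.2 -459.3    3. ]
PMnl [ 410.2 -220.8    3. ]
tin [716.1 149.5  75. ]
side
grip line [645.   87.9 154.5]
ptr [628.4  45.5 108. ]
cal [ 465.4 -342.3   29. ]
spr [ 459.8 -418.7   25. ]
ped [ 554.8 -253.1   25. ]
panFL [625.   2.  65.]
panFR [ 658.1 -123.2   65. ]
PMnl [ 409.9 -222.2    3. ]
PMfl [ 606.4 -223.     3. ]
PMfr [ 607.5 -459.3    3. ]
PMnr [ 409.9 -461.     3. ]
```

```bash
cat >> h.py <<'E'
def pose(phi,tilt=0):
    # tool down, closing line at world angle phi (deg); tilt>0 turns tool about its own y so that fingers point along +tool... 
    return R.from_euler('z',phi+90,degrees=True)*R.from_euler('x',180,degrees=True)*R.from_euler('y',tilt,degrees=True)
def rows(*W):
    """W: (x,y,z,phi,tilt) -> shift m, rotvec rad from the present pose; phi folded to nearest half turn"""
    s=r.sense(); R0=R.from_euler('xyz',s['tcp_rot']); p0=np.array(s['eef_pos'])
    print('now',np.round(p0,1),'q',np.round(s['qpos'],2),'t',round(s['clock'],1),'F',np.round(s['contact_force'],1),'op',round(s['opening'],3))
    for w in W:
        t=(R0.inv()).apply(np.array(w[:3])-p0)/1000
        c=[(R0.inv()*pose(w[3]+k,w[4] if len(w)>4 else 0)).as_rotvec() for k in ((0,180) if len(w)<5 else (0,))]
        v=min(c,key=np.linalg.norm); print(np.round(t,4).tolist(),np.round(v,3).tolist(),'deg',round(np.degrees(np.linalg.norm(v))))
E
python3 - <<'E'
from h import *
rows((170,601,300,106),(644,82,300,-4),(644,82,180,-4))
E
```

```text
now [169.5 601.2 230.7] q [ 1.29  0.35  1.63 -0.    1.16 -0.  ] t 0.1 F [-1.1 -0.3 -0.7] op 0.999
[-0.0005, -0.0001, -0.0693] [-0.001, -0.0, -0.554] deg 32
[-0.5976, -0.371, -0.0689] [-0.001, 0.001, 1.366] deg 78
[-0.5976, -0.3709, 0.0511] [-0.001, 0.001, 1.366] deg 78
```

Request:
{"fn": "send_rows", "kwargs": {
  "targets": [0, 0, -0.069, 0, 0, 0.1, 1, -0.598, -0.371, -0.069, 0, 0, 1.366, 1, -0.598, -0.371, -0.069, 0, 0, 1.366, 1, -0.598, -0.371, -0.069, 0, 0, 1.366, 1, -0.598, -0.371, -0.069, 0, 0, 1.366, 1, -0.598, -0.371, -0.069, 0, 0, 1.366, 1, -0.598, -0.371, -0.069, 0, 0, 1.366, 1, -0.598, -0.371, -0.069, 0, 0, 1.366, 1, -0.598, -0.371, -0.069, 0, 0, 1.366, 1, -0.598, -0.371, -0.069, 0, 0, 1.366, 1, -0.598, -0.371, -0.069, 0, 0, 1.366, 1, -0.598, -0.371, -0.069, 0, 0, 1.366, 1]
}}

```text
clock: 1.15
eef_pos: [479.6, 261.7, 290.8]
tcp_rot: [-3.142, -0.0, 1.493]
contact_force: [0.4, 0.6, -0.3]
opening: 1.001
grasp_force: 0.0
```

Run:
```python
from h import *
rows((644,82,300,-4),(644,82,180,-4),(644,82,135,-4),(644,82,129,-4))
```

```text
now [479.6 261.7 290.8] q [0.5  0.18 1.73 0.   1.23 0.57] t 1.1 F [ 0.4  0.6 -0.3] op 1.001
[-0.1664, 0.1779, -0.0092] [-0.0, -0.0, -0.008] deg 0
[-0.1664, 0.1779, 0.1108] [-0.0, -0.0, -0.008] deg 0
[-0.1664, 0.1779, 0.1558] [-0.0, -0.0, -0.008] deg 0
[-0.1664, 0.1779, 0.1618] [-0.0, -0.0, -0.008] deg 0
```

Request:
{"fn": "send_rows", "kwargs": {
  "targets": [-0.166, 0.178, -0.009, 0, 0, 0, 1, -0.166, 0.178, -0.009, 0, 0, 0, 1, -0.166, 0.178, -0.009, 0, 0, 0, 1, -0.166, 0.178, -0.009, 0, 0, 0, 1, -0.166, 0.178, -0.009, 0, 0, 0, 1, -0.166, 0.178, -0.009, 0, 0, 0, 1, -0.166, 0.178, 0.03, 0, 0, 0, 1, -0.166, 0.178, 0.06, 0, 0, 0, 1, -0.166, 0.178, 0.08, 0, 0, 0, 1, -0.166, 0.178, 0.1, 0, 0, 0, 1, -0.166, 0.178, 0.1, 0, 0, 0, 1, -0.166, 0.178, 0.1, 0, 0, 0, 1]
}}

```text
clock: 2.15
eef_pos: [643.9, 85.4, 189.8]
tcp_rot: [-3.139, 0.001, 1.501]
contact_force: [-0.2, 1.0, 0.0]
opening: 1.002
grasp_force: 0.0
```

Run:
```python
from h import *
rows((644,82,135,-4),(644,82,129,-4))
grab('wrist','w1')
```

```text
now [643.9  85.4 189.8] q [ 0.13  0.43  1.61 -0.    1.1   0.2 ] t 2.1 F [-0.2  1.   0. ] op 1.002
[-0.0034, 0.0005, 0.0548] [-0.003, 0.001, -0.0] deg 0
[-0.0034, 0.0005, 0.0608] [-0.003, 0.001, -0.0] deg 0
```

View pics/w1.png

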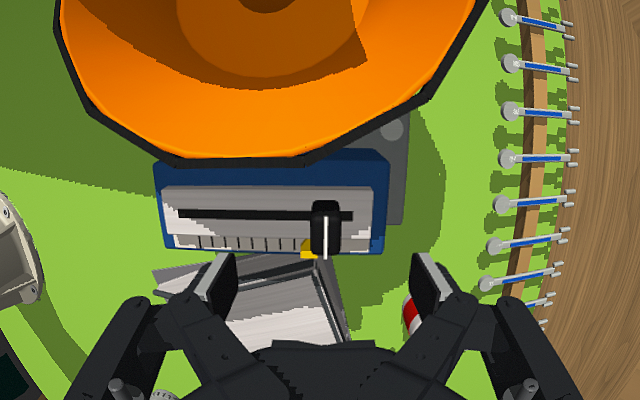

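Run:
```python
from h import *
for a in [(325,217,154.5),(325,255,154.5),(310,252,108),(172,190,114),(381,187,100),(160,250,100),(383,252,100)]: print(a,px('w1',*a,True).round(1))
```

```text
(325, 217, 154.5) [647.4  96.7 154.5]
(325, 255, 154.5) [645.7  70.6 154.5]
(310, 252, 108) [632.4  49.8 108. ]
(172, 190, 114) [527.2 111.4 114. ]
(381, 187, 100) [691.8  98.  100. ]
(160, 250, 100) [491.7  52.4 100. ]
(383, 252, 100) [693.2  40.9 100. ]
```

Request:
{"fn": "send_rows", "kwargs": {
  "targets": [-0.003, 0.001, 0.02, 0, 0, 0, 1, -0.003, 0.001, 0.04, 0, 0, 0, 1, -0.003, 0.001, 0.055, 0, 0, 0, 1, -0.003, 0.001, 0.06, 0, 0, 0, 1, -0.003, 0.001, 0.06, 0, 0, 0, 0.2, -0.003, 0.001, 0.06, 0, 0, 0, -0.4, -0.003, 0.001, 0.06, 0, 0, 0, -1, -0.003, 0.001, 0.06, 0, 0, 0, -1, -0.003, 0.001, 0.06, 0, 0, 0, -1, -0.003, 0.001, 0.06, 0, 0, 0, -1, -0.003, 0.001, 0.06, 0, 0, 0, -1, -0.003, 0.001, 0.06, 0, 0, 0, -1],
  "grip_force": 20
}}

```text
clock: 3.2
eef_pos: [645.9, 82.6, 131.8]
tcp_rot: [3.14, -0.0, 1.501]
contact_force: [-0.8, -0.1, 6.4]
opening: 0.229
grasp_force: 25.2
```

Request:
{"fn": "send_rows", "kwargs": {
  "targets": [0, -0.012, 0, 0, 0, 0, -1, 0, -0.024, 0, 0, 0, 0, -1, 0, -0.036, 0, 0, 0, 0, -1, 0, -0.048, 0, 0, 0, 0, -1, 0, -0.06, 0, 0, 0, 0, -1, 0, -0.072, 0, 0, 0, 0, -1, 0, -0.084, 0, 0, 0, 0, -1, 0, -0.094, 0, 0, 0, 0, -1, 0, -0.1, 0, 0, 0, 0, -1, 0, -0.103, 0, 0, 0, 0, -1, 0, -0.105, 0, 0, 0, 0, -1, 0, -0.105, 0, 0, 0, 0, -1]
}}

```text
clock: 4.2
eef_pos: [541.1, 90.7, 131.7]
tcp_rot: [3.14, -0.002, 1.5]
contact_force: [0.3, 5.9, 8.2]
opening: 0.231
grasp_force: 25.4
```

Request:
{"fn": "send_rows", "kwargs": {
  "targets": [0.001, -0.003, 0, 0, 0, 0, -1, 0.001, -0.005, 0, 0, 0, 0, -1, 0.001, -0.007, 0, 0, 0, 0, -1, 0.001, -0.008, 0, 0, 0, 0, -1, 0.001, -0.008, 0, 0, 0, 0, -1]
}}

```text
clock: 4.62
eef_pos: [536.0, 91.3, 131.8]
tcp_rot: [3.134, -0.001, 1.501]
contact_force: [10.4, -0.9, -1.7]
opening: 0.226
grasp_force: 24.3
```

Request:
{"fn": "send_rows", "kwargs": {
  "targets": [0, 0.003, 0, 0, 0, 0, -0.4, 0, 0.003, 0, 0, 0, 0, 0.3, 0, 0.003, 0, 0, 0, 0, 1, 0, 0.003, 0, 0, 0, 0, 1, 0, 0.003, -0.03, 0, 0, 0, 1, 0, 0.003, -0.07, 0, 0, 0, 1, 0, 0.003, -0.1, 0, 0, 0, 1, 0, 0.003, -0.1, 0, 0, 0, 1]
}}

```text
clock: 5.28
eef_pos: [538.6, 91.7, 236.7]
tcp_rot: [3.133, -0.002, 1.501]
contact_force: [0.9, 0.2, -1.1]
opening: 0.998
grasp_force: 0.0
```

Run:
```python
from h import *
rows((554,-253.5,180,-6))
```

```text
now [538.6  91.7 236.7] q [ 0.17  0.22  1.8  -0.    1.11  0.24] t 5.3 F [ 0.9  0.2 -1.1] op 0.998
[-0.3434, 0.039, 0.0564] [0.008, -0.002, 0.035] deg 2
```

Request:
{"fn": "send_rows", "kwargs": {
  "targets": [-0.343, 0.039, 0, 0.008, -0.002, 0.035, 1, -0.343, 0.039, 0, 0.008, -0.002, 0.035, 1, -0.343, 0.039, 0, 0.008, -0.002, 0.035, 1, -0.343, 0.039, 0, 0.008, -0.002, 0.035, 1, -0.343, 0.039, 0, 0.008, -0.002, 0.035, 1, -0.343, 0.039, 0.02, 0.008, -0.002, 0.035, 1, -0.343, 0.039, 0.04, 0.008, -0.002, 0.035, 1, -0.343, 0.039, 0.056, 0.008, -0.002, 0.035, 1, -0.343, 0.039, 0.056, 0.008, -0.002, 0.035, 1, -0.343, 0.039, 0.056, 0.008, -0.002, 0.035, 1, -0.343, 0.039, 0.056, 0.008, -0.002, 0.035, 1, -0.343, 0.039, 0.056, 0.008, -0.002, 0.035, 1]
}}

```text
clock: 6.28
eef_pos: [550.3, -253.1, 174.5]
tcp_rot: [-3.133, 0.002, 1.466]
contact_force: [0.4, -0.2, 0.1]
opening: 1.002
grasp_force: 0.0
```

Run:
```python
from h import *
rows((554,-253.5,60,-6),(554,-253.5,5,-6))
grab('wrist','w2')
```

```text
now [ 550.3 -253.1  174.5] q [-0.43  0.39  1.72 -0.    1.04 -0.32] t 6.3 F [ 0.4 -0.2  0.1] op 1.002
[0.0002, 0.0047, 0.1145] [-0.009, 0.002, -0.001] deg 1
[0.0003, 0.0052, 0.1695] [-0.009, 0.002, -0.001] deg 1
```

View pics/w2.png

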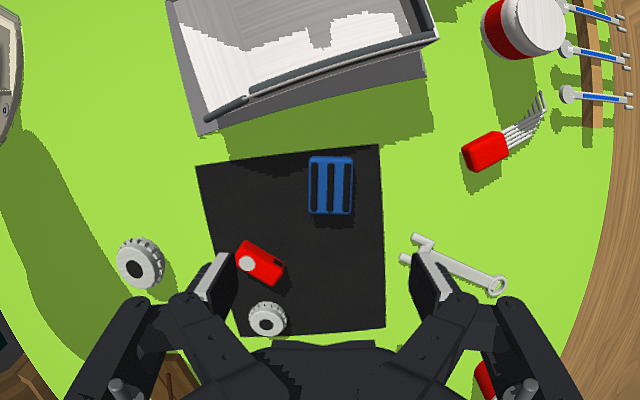

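Run:
```python
from h import *
for a in [(309,157,25),(352,157,25),(352,213,25),(309,213,25),(330,185,25),(260,263,29),(266,315,25),(195,165,3),(378,145,3)]: print(a,px('w2',*a,True).round(1))
```

```text
(309, 157, 25) [ 540.6 -222.8   25. ]
(352, 157, 25) [ 581.4 -226.9   25. ]
(352, 213, 25) [ 576.9 -283.4   25. ]
(309, 213, 25) [ 534. -279.   25.]
(330, 185, 25) [ 557.8 -252.3   25. ]
(260, 263, 29) [ 474.9 -329.1   29. ]
(266, 315, 25) [ 466.4 -403.5   25. ]
(195, 165, 3) [ 413.6 -219.6    3. ]
(378, 145, 3) [ 610.7 -220.8    3. ]
```

Request:
{"fn": "send_rows", "kwargs": {
  "targets": [0, 0.005, 0.04, -0.009, 0.002, 0, 1, 0, 0.005, 0.08, -0.009, 0.002, 0, 1, 0, 0.005, 0.115, -0.009, 0.002, 0, 1, 0, 0.005, 0.14, -0.009, 0.002, 0, 1, 0, 0.005, 0.16, -0.009, 0.002, 0, 1, 0, 0.005, 0.169, -0.009, 0.002, 0, 1, 0, 0.005, 0.169, -0.009, 0.002, 0, 0.5, 0, 0.005, 0.169, -0.009, 0.002, 0, -1, 0, 0.005, 0.169, -0.009, 0.002, 0, -1, 0, 0.005, 0.169, -0.009, 0.002, 0, -1, 0, 0.005, 0.169, -0.009, 0.002, 0, -1, 0, 0.005, 0.169, -0.009, 0.002, 0, -1],
  "grip_force": 50
}}

```text
clock: 7.33
eef_pos: [555.7, -254.9, 7.9]
tcp_rot: [3.137, 0.001, 1.466]
contact_force: [-0.4, 0.8, 6.7]
opening: 0.504
grasp_force: 51.4
```

Run:
```python
from h import *
P=lambda x,y,z:(*(np.array([536.6,-83])+R.from_euler('z',12,degrees=True).as_matrix()[:2,:2]@[x,y]).round(1),z)
p=P(-42,10,0); print(p,P(18,10,0),P(75,5,0))
rows((555,-253,150,-6),(p[0],p[1],150,-78),(p[0],p[1],13,-78))
```

```text
(np.float64(493.4), np.float64(-82.0), 0) (np.float64(552.1), np.float64(-69.5), 0) (np.float64(608.9), np.float64(-62.5), 0)
now [ 555.7 -254.9    7.9] q [-0.43  0.61  1.81  0.    0.72 -0.33] t 7.3 F [-0.4  0.8  6.7] op 0.504
[0.0017, -0.0003, -0.1422] [0.004, 0.001, -0.0] deg 0
[0.1653, -0.0795, -0.1426] [0.004, -0.002, 1.256] deg 72
[0.1654, -0.0801, -0.0056] [0.004, -0.002, 1.256] deg 72
```

Request:
{"fn": "send_rows", "kwargs": {
  "targets": [0, 0, -0.03, 0, 0, 0, -1, 0, 0, -0.07, 0, 0, 0, -1, 0, 0, -0.11, 0, 0, 0, -1, 0, 0, -0.142, 0, 0, 0.1, -1, 0.08, -0.04, -0.142, 0, 0, 0.6, -1, 0.165, -0.08, -0.142, 0, 0, 1.256, -1, 0.165, -0.08, -0.142, 0, 0, 1.256, -1, 0.165, -0.08, -0.142, 0, 0, 1.256, -1, 0.165, -0.08, -0.142, 0, 0, 1.256, -1, 0.165, -0.08, -0.142, 0, 0, 1.256, -1, 0.165, -0.08, -0.142, 0, 0, 1.256, -1, 0.165, -0.08, -0.142, 0, 0, 1.256, -1]
}}

```text
clock: 8.33
eef_pos: [492.1, -81.4, 148.9]
tcp_rot: [3.14, -0.003, 0.369]
contact_force: [-0.3, -0.7, -1.0]
opening: 0.499
grasp_force: 51.4
```

Request:
{"fn": "send_rows", "kwargs": {
  "targets": [0, 0, 0, 0, 0, 0.15, -1, 0, 0, 0, 0, 0, 0.15, -1, 0, 0, 0, 0, 0, 0, -1, 0, 0, 0, 0, 0, 0, -1]
}}

```text
clock: 8.67
eef_pos: [492.0, -82.1, 148.4]
tcp_rot: [3.14, -0.002, 0.384]
contact_force: [0.2, 0.3, -1.6]
opening: 0.502
grasp_force: 51.5
```

Run:
```python
from h import *
rows((493.4,-82,50,-78),(493.4,-82,16,-78))
```

```text
now [492.  -82.1 148.4] q [-0.17  0.26  1.98 -0.    0.9   1.02] t 8.7 F [ 0.2  0.3 -1.6] op 0.502
[0.0011, 0.0003, 0.0984] [0.001, -0.002, 0.174] deg 10
[0.001, 0.0003, 0.1324] [0.001, -0.002, 0.174] deg 10
```

Request:
{"fn": "send_rows", "kwargs": {
  "targets": [0.001, 0, 0.03, 0, 0, 0.1, -1, 0.001, 0, 0.06, 0, 0, 0.174, -1, 0.001, 0, 0.09, 0, 0, 0.174, -1, 0.001, 0, 0.11, 0, 0, 0.174, -1, 0.001, 0, 0.125, 0, 0, 0.174, -1, 0.001, 0, 0.132, 0, 0, 0.174, -1, 0.001, 0, 0.132, 0, 0, 0.174, -1, 0.001, 0, 0.132, 0, 0, 0.174, 0.3, 0.001, 0, 0.132, 0, 0, 0.174, 0.4, 0.001, 0, 0.132, 0, 0, 0.174, 0.4, 0.001, 0, 0.1, 0, 0, 0.174, 0.4, 0.001, 0, 0.06, 0, 0, 0.174, 0.4]
}}

```text
clock: 9.67
eef_pos: [490.3, -81.1, 86.2]
tcp_rot: [-3.14, 0.005, 0.201]
contact_force: [0.5, 0.2, -0.3]
opening: 0.701
grasp_force: 0.0
```

Run:
```python
from h import *
rows((493,-82,150,-78),(463,-336,150,-130),(463,-336,60,-130))
```

```text
now [490.3 -81.1  86.2] q [-0.17  0.36  2.02  0.    0.77  1.2 ] t 9.7 F [ 0.5  0.2 -0.3] op 0.701
[0.0022, 0.0013, -0.0638] [-0.002, 0.005, -0.008] deg 1
[-0.0779, 0.2442, -0.0639] [0.0, 0.005, 0.899] deg 52
[-0.0775, 0.2444, 0.0261] [0.0, 0.005, 0.899] deg 52
```

Request:
{"fn": "send_rows", "kwargs": {
  "targets": [0.002, 0.001, -0.035, 0, 0.005, 0, 0.4, 0.002, 0.001, -0.064, 0, 0.005, 0.1, 1, -0.078, 0.244, -0.064, 0, 0.005, 0.899, 1, -0.078, 0.244, -0.064, 0, 0.005, 0.899, 1, -0.078, 0.244, -0.064, 0, 0.005, 0.899, 1, -0.078, 0.244, -0.064, 0, 0.005, 0.899, 1, -0.078, 0.244, -0.064, 0, 0.005, 0.899, 1, -0.078, 0.244, -0.064, 0, 0.005, 0.899, 1, -0.078, 0.244, -0.064, 0, 0.005, 0.899, 1, -0.078, 0.244, -0.064, 0, 0.005, 0.899, 1, -0.078, 0.244, -0.064, 0, 0.005, 0.899, 1, -0.078, 0.244, -0.064, 0, 0.005, 0.899, 1]
}}

```text
clock: 10.67
eef_pos: [464.7, -335.0, 151.5]
tcp_rot: [-3.139, -0.004, -0.696]
contact_force: [-0.4, 0.0, 0.0]
opening: 1.002
grasp_force: 0.0
```

Run:
```python
from h import *
rows((465.5,-336,60,-130),(465.5,-336,7,-130))
grab('wrist','w3'); grab('top','top3'); grab('side','side3')
a=np.hstack([cv2.imread('pics/w3.png')[60:,100:520],cv2.resize(cv2.imread('pics/side3.png')[190:370,240:400],None,fx=1.88,fy=1.88)]); cv2.imwrite('pics/m3.png',a); print(a.shape)
```

```text
now [ 464.7 -335.   151.5] q [-0.63  0.36  1.82  0.    0.96  1.64] t 10.7 F [-0.4  0.   0. ] op 1.002
[0.0009, 0.0005, 0.0915] [-0.003, -0.004, 0.002] deg 0
[0.0007, 0.0007, 0.1445] [-0.003, -0.004, 0.002] deg 0Traceback (most recent call last):
  File "<stdin>", line 4, in <module>
    return _nx.concatenate(arrs, 1, dtype=dtype, casting=casting)
           ~~~~~~~~~~~~~~~^^^^^^^^^^^^^^^^^^^^^^^^^^^^^^^^^^^^^^^
ValueError: all the input array dimensions except for the concatenation axis must match exactly, but along dimension 0, the array at index 0 has size 340 and the array at index 1 has size 338
```

Run:
```python
from h import *
a=np.hstack([cv2.imread('pics/w3.png')[60:,100:520],cv2.resize(cv2.imread('pics/side3.png')[190:370,240:400],(302,340))]); cv2.imwrite('pics/m3.png',a); print(a.shape)
```

```text
(340, 722, 3)
```

View pics/m3.png

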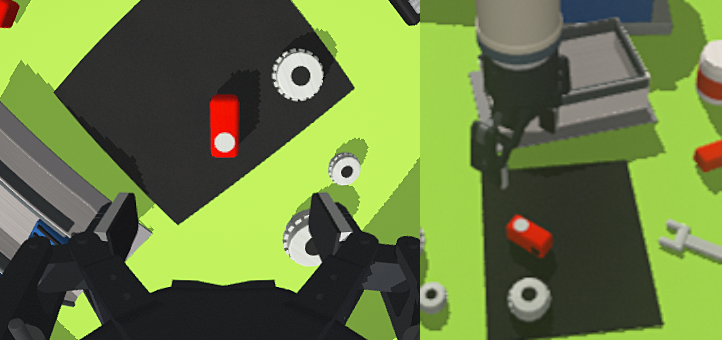

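Run:
```python
from h import *
for a in [(325,186,29),(397,135,25)]: print(a,px('w3',*a,True).round(1))
```

```text
(325, 186, 29) [ 470.6 -338.7   29. ]
(397, 135, 25) [ 465.1 -416.6   25. ]
```

Request:
{"fn": "send_rows", "kwargs": {
  "targets": [0.001, 0.001, 0.04, -0.003, -0.004, 0, 1, 0.001, 0.001, 0.08, -0.003, -0.004, 0, 1, 0.001, 0.001, 0.11, -0.003, -0.004, 0, 1, 0.001, 0.001, 0.13, -0.003, -0.004, 0, 1, 0.001, 0.001, 0.144, -0.003, -0.004, 0, 1, 0.001, 0.001, 0.144, -0.003, -0.004, 0, 0.5, 0.001, 0.001, 0.144, -0.003, -0.004, 0, 0, 0.001, 0.001, 0.144, -0.003, -0.004, 0, -1, 0.001, 0.001, 0.144, -0.003, -0.004, 0, -1, 0.001, 0.001, 0.144, -0.003, -0.004, 0, -1, 0.001, 0.001, 0.144, -0.003, -0.004, 0, -1, 0.001, 0.001, 0.144, -0.003, -0.004, 0, -1],
  "grip_force": 50
}}

```text
clock: 11.82
eef_pos: [466.7, -338.4, 9.2]
tcp_rot: [3.141, -0.004, -0.699]
contact_force: [-0.9, 1.5, 6.2]
opening: 0.293
grasp_force: 50.1
```

Run:
```python
from h import *
rows((465.5,-336,150,-130),(608.9,-62.5,150,-78),(608.9,-62.5,13,-78))
```

```text
now [ 466.7 -338.4    9.2] q [-0.63  0.57  1.88 -0.    0.68  1.64] t 11.8 F [-0.9  1.5  6.2] op 0.293
[-0.0019, -0.0011, -0.1409] [0.0, -0.004, -0.001] deg 0
[-0.0681, -0.3027, -0.1411] [0.002, -0.003, -0.908] deg 52
[-0.0686, -0.3027, -0.0041] [0.002, -0.003, -0.908] deg 52
```

Request:
{"fn": "send_rows", "kwargs": {
  "targets": [-0.002, -0.001, -0.035, 0, 0, 0, -1, -0.002, -0.001, -0.075, 0, 0, 0, -1, -0.002, -0.001, -0.115, 0, 0, 0, -1, -0.01, -0.04, -0.141, 0, 0, -0.1, -1, -0.068, -0.303, -0.141, 0, 0, -0.908, -1, -0.068, -0.303, -0.141, 0, 0, -0.908, -1, -0.068, -0.303, -0.141, 0, 0, -0.908, -1, -0.068, -0.303, -0.141, 0, 0, -0.908, -1, -0.068, -0.303, -0.141, 0, 0, -0.908, -1, -0.068, -0.303, -0.141, 0, 0, -0.908, -1, -0.068, -0.303, -0.141, 0, 0, -0.908, -1, -0.068, -0.303, -0.141, 0, 0, -0.908, -1]
}}

```text
clock: 12.82
eef_pos: [610.9, -57.7, 149.3]
tcp_rot: [3.141, -0.003, 0.216]
contact_force: [0.5, -0.8, -0.7]
opening: 0.288
grasp_force: 49.6
```

Request:
{"fn": "send_rows", "kwargs": {
  "targets": [0, 0, 0, 0, 0, 0, -1, 0, 0, 0, 0, 0, 0, -1]
}}

```text
clock: 12.98
eef_pos: [608.1, -62.3, 148.6]
tcp_rot: [3.14, -0.0, 0.209]
contact_force: [-0.4, 0.3, -0.2]
opening: 0.293
grasp_force: 49.6
```

Run:
```python
from h import *
rows((608.9,-62.5,50,-78),(608.9,-62.5,15,-78))
```

```text
now [608.1 -62.3 148.6] q [-0.1   0.42  1.74 -0.    0.99  1.26] t 13.0 F [-0.4  0.3 -0.2] op 0.293
[0.0008, 0.0002, 0.0986] [0.002, -0.0, -0.001] deg 0
[0.0008, 0.0002, 0.1336] [0.002, -0.0, -0.001] deg 0
```

Lower, release (open to ~45 mm), and rise.

Request:
{"fn": "send_rows", "kwargs": {
  "targets": [0, 0, 0.035, 0, 0, 0, -1, 0, 0, 0.07, 0, 0, 0, -1, 0, 0, 0.1, 0, 0, 0, -1, 0, 0, 0.12, 0, 0, 0, -1, 0, 0, 0.133, 0, 0, 0, -1, 0, 0, 0.133, 0, 0, 0, -1, 0, 0, 0.133, 0, 0, 0, -1, 0, 0, 0.133, 0, 0, 0, 0, 0, 0, 0.133, 0, 0, 0, 0.1, 0, 0, 0.133, 0, 0, 0, 0.1, 0, 0, 0.1, 0, 0, 0, 0.1, 0, 0, 0.06, 0, 0, 0, 0.1]
}}

```text
clock: 13.98
eef_pos: [605.9, -62.2, 86.2]
tcp_rot: [-3.141, 0.006, 0.208]
contact_force: [1.1, 0.3, 0.5]
opening: 0.55
grasp_force: 0.0
```

Run:
```python
from h import *
rows((608.9,-62.5,150,-78),(461,-417,150,-10),(461,-417,150,170))
```

```text
now [605.9 -62.2  86.2] q [-0.1   0.5   1.77 -0.    0.87  1.26] t 14.0 F [1.1 0.3 0.5] op 0.55
[0.0026, 0.0008, -0.0638] [-0.001, 0.006, -0.001] deg 0
[-0.2155, 0.3171, -0.0627] [-0.004, 0.005, -1.188] deg 68
[-0.2155, 0.3171, -0.0627] [-0.004, 0.005, -1.188] deg 68
```

Request:
{"fn": "send_rows", "kwargs": {
  "targets": [0.002, 0.001, -0.035, 0, 0.005, 0, 0.1, 0, 0.02, -0.063, 0, 0.005, 0, 0.6, -0.215, 0.317, -0.063, -0.003, 0.005, -0.66, 1, -0.215, 0.317, -0.063, -0.003, 0.005, -0.66, 1, -0.215, 0.317, -0.063, -0.003, 0.005, -0.66, 1, -0.215, 0.317, -0.063, -0.003, 0.005, -0.66, 1, -0.215, 0.317, -0.063, -0.003, 0.005, -0.66, 1, -0.215, 0.317, -0.063, -0.003, 0.005, -0.66, 1, -0.215, 0.317, -0.063, -0.003, 0.005, -0.66, 1, -0.215, 0.317, -0.063, -0.003, 0.005, -0.66, 1, -0.215, 0.317, -0.063, -0.003, 0.005, -0.66, 1, -0.215, 0.317, -0.063, -0.003, 0.005, -0.66, 1]
}}

```text
clock: 14.98
eef_pos: [461.2, -422.7, 152.0]
tcp_rot: [3.134, -0.001, 0.865]
contact_force: [0.3, 0.6, -0.3]
opening: 1.0
grasp_force: 0.0
```

Request:
{"fn": "send_rows", "kwargs": {
  "targets": [0, 0, 0, 0, 0, 0, 1, 0, 0, 0, 0, 0, 0, 1]
}}

```text
clock: 15.15
eef_pos: [463.7, -416.5, 151.5]
tcp_rot: [3.136, -0.004, 0.868]
contact_force: [-0.4, 0.0, 0.3]
opening: 1.001
grasp_force: 0.0
```

Run:
```python
from h import *
rows((461,-417,60,-40),(461,-417,5,-40))
grab('wrist','w4');grab('side','side4')
a=np.hstack([cv2.imread('pics/w4.png')[60:,100:520],cv2.resize(cv2.imread('pics/side4.png')[190:370,240:400],(302,340))]); cv2.imwrite('pics/m4.png',a)
```

```text
now [ 463.7 -416.5  151.5] q [-0.74  0.43  1.71  0.    1.   -0.04] t 15.2 F [-0.4  0.   0.3] op 1.001
[-0.0024, -0.0022, 0.0915] [0.005, -0.004, -0.005] deg 0
[-0.0027, -0.0025, 0.1465] [0.005, -0.004, -0.005] deg 0
```

View pics/m4.png

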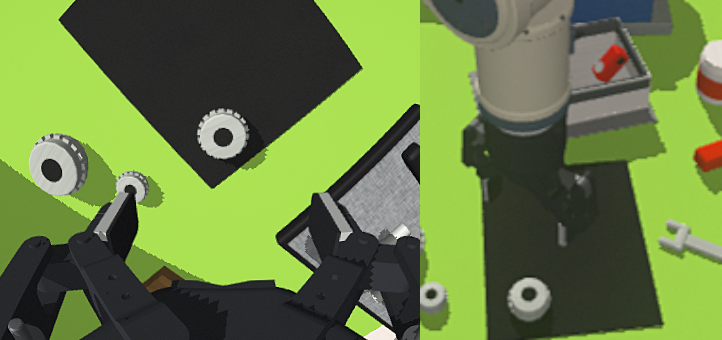

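Request:
{"fn": "send_rows", "kwargs": {
  "targets": [-0.002, -0.002, 0.04, 0.005, -0.004, 0, 1, -0.002, -0.002, 0.08, 0.005, -0.004, 0, 1, -0.002, -0.002, 0.11, 0.005, -0.004, 0, 1, -0.002, -0.002, 0.135, 0.005, -0.004, 0, 1, -0.002, -0.002, 0.146, 0.005, -0.004, 0, 1, -0.002, -0.002, 0.146, 0.005, -0.004, 0, 0.5, -0.002, -0.002, 0.146, 0.005, -0.004, 0, 0, -0.002, -0.002, 0.146, 0.005, -0.004, 0, -1, -0.002, -0.002, 0.146, 0.005, -0.004, 0, -1, -0.002, -0.002, 0.146, 0.005, -0.004, 0, -1, -0.002, -0.002, 0.146, 0.005, -0.004, 0, -1, -0.002, -0.002, 0.146, 0.005, -0.004, 0, -1],
  "grip_force": 50
}}

```text
clock: 16.25
eef_pos: [463.6, -417.9, 8.0]
tcp_rot: [3.137, 0.0, 0.869]
contact_force: [0.8, 2.4, 8.2]
opening: 0.529
grasp_force: 51.6
```

Run:
```python
from h import *
rows((461,-417,150,-40),(552,-69.5,150,-78))
```

```text
now [ 463.6 -417.9    8. ] q [-0.74  0.62  1.78 -0.    0.74 -0.03] t 16.2 F [0.8 2.4 8.2] op 0.529
[-0.001, -0.002, -0.142] [0.004, 0.0, -0.004] deg 0
[0.3231, -0.1568, -0.1428] [0.004, -0.001, 0.66] deg 38
```

Request:
{"fn": "send_rows", "kwargs": {
  "targets": [0, 0, -0.035, 0, 0, 0, -1, 0, 0, -0.075, 0, 0, 0, -1, 0, 0, -0.115, 0, 0, 0, -1, 0.03, -0.016, -0.142, 0, 0, 0.05, -1, 0.323, -0.157, -0.142, 0, 0, 0.66, -1, 0.323, -0.157, -0.142, 0, 0, 0.66, -1, 0.323, -0.157, -0.142, 0, 0, 0.66, -1, 0.323, -0.157, -0.142, 0, 0, 0.66, -1, 0.323, -0.157, -0.142, 0, 0, 0.66, -1, 0.323, -0.157, -0.142, 0, 0, 0.66, -1, 0.323, -0.157, -0.142, 0, 0, 0.66, -1, 0.323, -0.157, -0.142, 0, 0, 0.66, -1]
}}

```text
clock: 17.25
eef_pos: [549.9, -72.2, 148.7]
tcp_rot: [3.14, -0.002, 0.209]
contact_force: [1.0, 0.3, -1.3]
opening: 0.53
grasp_force: 51.9
```

Request:
{"fn": "send_rows", "kwargs": {
  "targets": [0, 0, 0, 0, 0, 0, -1, 0, 0, 0, 0, 0, 0, -1, 0, 0, 0, 0, 0, 0, -1]
}}

```text
clock: 17.5
eef_pos: [549.6, -73.9, 148.1]
tcp_rot: [3.14, -0.001, 0.21]
contact_force: [-0.0, -0.5, -1.2]
opening: 0.529
grasp_force: 51.9
```

Run:
```python
from h import *
rows((552,-69.5,50,-78),(552,-69.5,14,-78))
grab('wrist','w5')
```

```text
now [549.6 -73.9 148.1] q [-0.14  0.34  1.86 -0.    0.94  1.23] t 17.5 F [-0.  -0.5 -1.2] op 0.529
[0.0032, -0.004, 0.0981] [0.002, -0.001, 0.001] deg 0
[0.0032, -0.0041, 0.1341] [0.002, -0.001, 0.001] deg 0
```

View pics/w5.png

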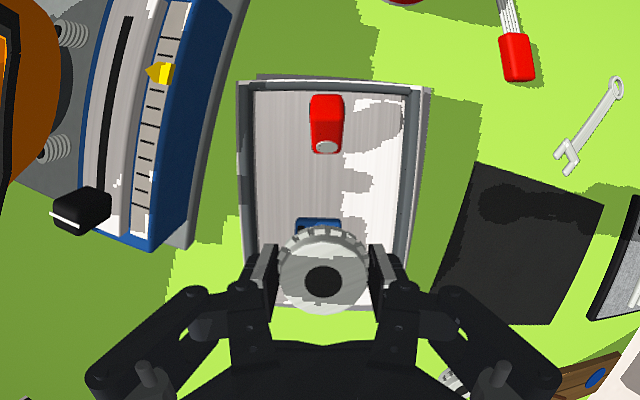

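Run:
```python
from h import *
Q=R.from_euler('z',-12,degrees=True).as_matrix()[:2,:2]
for n,a in [('ped far edge L',(295,219,28)),('pedR',(341,219,28)),('calN',(327,153,32)),('calF',(327,96,32)),('panFL',(238,82,65)),('panFR',(420,88,65)),('sliderline',(80,215,154.5)),('ptr',(150,72,108))]:
    p=px('w5',*a,True); print(n,p.round(1),(Q@(p[:2]-[536.6,-83])).round(1))
```

```text
ped far edge L [522.7 -52.8  28. ] [-7.3 32.5]
pedR [531.4 -93.5  28. ] [-7.3 -9.2]
calN [587.9 -68.2  32. ] [53.3  3.8]
calF [634.6 -58.1  32. ] [101.1   4. ]
panFL [631.9   8.1  65. ] [112.2  69.2]
panFR [ 656.1 -123.    65. ] [108.6 -64. ]
sliderline [544.9  73.8 154.5] [ 40.7 151.6]
ptr [630.6  57.5 108. ] [121.1 117.9]
```

Request:
{"fn": "send_rows", "kwargs": {
  "targets": [0.006, -0.002, 0.035, 0, 0, 0, -1, 0.006, -0.002, 0.07, 0, 0, 0, -1, 0.006, -0.002, 0.1, 0, 0, 0, -1, 0.006, -0.002, 0.12, 0, 0, 0, -1, 0.006, -0.002, 0.134, 0, 0, 0, -1, 0.006, -0.002, 0.134, 0, 0, 0, -1, 0.006, -0.002, 0.134, 0, 0, 0, -1, 0.006, -0.002, 0.134, 0, 0, 0, 0.3, 0.006, -0.002, 0.134, 0, 0, 0, 0.42, 0.006, -0.002, 0.134, 0, 0, 0, 0.42, 0.006, -0.002, 0.1, 0, 0, 0, 0.42, 0.006, -0.002, 0.06, 0, 0, 0, 0.42]
}}

```text
clock: 18.55
eef_pos: [552.6, -70.6, 86.3]
tcp_rot: [-3.141, 0.005, 0.209]
contact_force: [0.9, -1.5, 0.0]
opening: 0.707
grasp_force: 0.0
```

Run:
```python
from h import *
Q=R.from_euler('z',12,degrees=True).as_matrix()[:2,:2]
g=np.array([536.6,-83])+Q@[10,-65]; print(g)
rows((560,-75,170,-78),(400,-250,200,-78),(g[0],g[1],130,-78),(g[0],g[1],38,-78))
```

```text
[ 559.89573591 -144.50047714]
now [552.6 -70.6  86.3] q [-0.13  0.43  1.89 -0.    0.82  1.23] t 18.6 F [ 0.9 -1.5  0. ] op 0.707
[0.0059, 0.0058, -0.0837] [-0.001, 0.005, -0.0] deg 0
[-0.1871, 0.1438, -0.1128] [-0.001, 0.005, -0.0] deg 0
[-0.0084, 0.0738, -0.0437] [-0.001, 0.005, -0.0] deg 0
[-0.008, 0.0739, 0.0483] [-0.001, 0.005, -0.0] deg 0
```

Request:
{"fn": "send_rows", "kwargs": {
  "targets": [0, 0.001, -0.035, 0, 0.005, 0, 0.42, -0.004, 0.03, -0.065, 0, 0.005, 0, 0, -0.008, 0.074, -0.065, 0, 0.005, 0, -0.06, -0.008, 0.074, -0.065, 0, 0.005, 0, -0.06, -0.008, 0.074, -0.065, 0, 0.005, 0, -0.06, -0.008, 0.074, -0.065, 0, 0.005, 0, -0.06, -0.008, 0.074, -0.065, 0, 0.005, 0, -0.06]
}}

```text
clock: 19.13
eef_pos: [561.7, -143.9, 151.9]
tcp_rot: [3.142, -0.004, 0.209]
contact_force: [-0.3, 0.3, -0.4]
opening: 0.472
grasp_force: 0.0
```

Run:
```python
from h import *
rows((559.9,-144.5,100,-78),(559.9,-144.5,37,-78))
grab('wrist','w6')
```

```text
now [ 561.7 -143.9  151.9] q [-0.25  0.37  1.81  0.    0.96  1.11] t 19.1 F [-0.3  0.3 -0.4] op 0.472
[-0.0021, 0.0002, 0.0519] [0.0, -0.004, -0.0] deg 0
[-0.0024, 0.0002, 0.1149] [0.0, -0.004, -0.0] deg 0
```

View pics/w6.png

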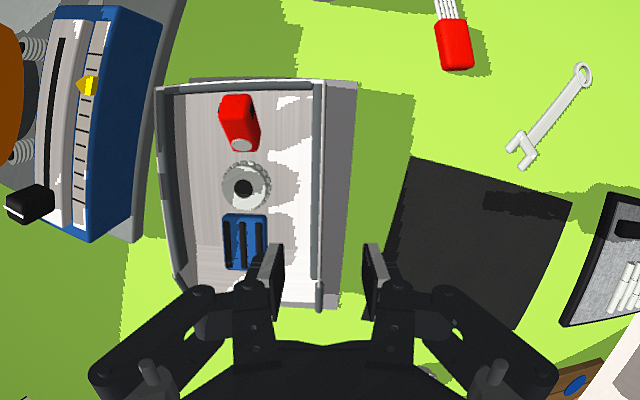

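Request:
{"fn": "send_rows", "kwargs": {
  "targets": [-0.002, 0, 0.03, 0, -0.004, 0, -0.06, -0.002, 0, 0.06, 0, -0.004, 0, -0.06, -0.002, 0, 0.085, 0, -0.004, 0, -0.06, -0.002, 0, 0.105, 0, -0.004, 0, -0.06, -0.002, 0, 0.115, 0, -0.004, 0, -0.06, -0.002, 0, 0.115, 0, -0.004, 0, -0.06, -0.002, 0, 0.115, 0, -0.004, 0, -0.5, -0.002, 0, 0.115, 0, -0.004, 0, -1, -0.002, 0, 0.115, 0, -0.004, 0, -1, -0.002, 0, 0.115, 0, -0.004, 0, -1, -0.002, 0, 0.115, 0, -0.004, 0, -1, -0.002, 0, 0.115, 0, -0.004, 0, -1],
  "grip_force": 110
}}

```text
clock: 20.18
eef_pos: [562.0, -145.2, 38.8]
tcp_rot: [3.14, -0.003, 0.209]
contact_force: [-1.0, 2.8, 7.6]
opening: 0.093
grasp_force: 108.4
```

Request:
{"fn": "send_rows", "kwargs": {
  "targets": [0, 0, -0.005, 0, 0, 0, -1, 0, 0, -0.015, 0, 0, 0, -1, 0, 0, -0.03, 0, 0, 0, -1, 0, 0, -0.04, 0, 0, 0, -1, 0, 0, -0.04, 0, 0, 0, -1, 0, 0, -0.04, 0, 0, 0, -1]
}}

```text
clock: 20.68
eef_pos: [561.4, -145.4, 78.2]
tcp_rot: [3.14, -0.002, 0.209]
contact_force: [-0.1, -0.1, -7.5]
opening: 0.093
grasp_force: 107.6
```

Run:
```python
from h import *
rows()
grab('side','side6');grab('top','top6')
a=np.hstack([cv2.resize(cv2.imread('pics/side6.png')[150:300,240:400],(400,375)),cv2.resize(cv2.imread('pics/top6.png')[110:260,120:380],(400,231))[:0] if 0 else cv2.resize(cv2.imread('pics/top6.png')[110:260,220:380],(400,375))]); cv2.imwrite('pics/m6.png',a)
```

```text
now [ 561.4 -145.4   78.2] q [-0.26  0.47  1.85 -0.    0.82  1.11] t 20.7 F [-0.1 -0.1 -7.5] op 0.093
```

View pics/m6.png

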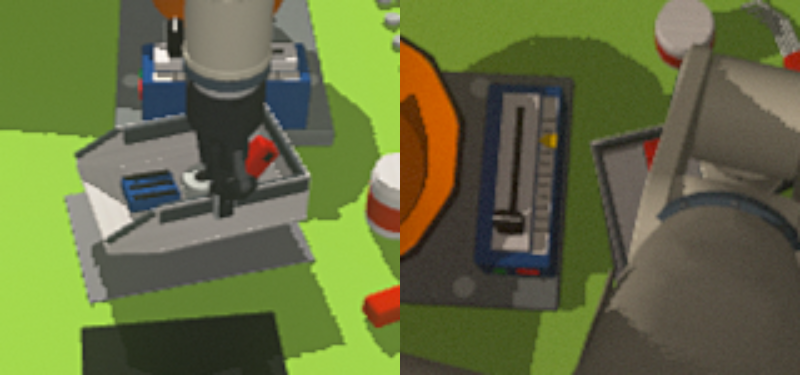

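Request:
{"fn": "send_rows", "kwargs": {
  "targets": [0, 0, -0.02, 0, 0, 0, -1, 0, 0, -0.04, 0, 0, 0, -1, 0, 0, -0.06, 0, 0, 0, -1, 0, 0, -0.08, 0, 0, 0, -1, 0, 0, -0.1, 0, 0, 0, -1, 0, 0, -0.12, 0, 0, 0, -1, 0, 0, -0.14, 0, 0, 0, -1, 0, 0, -0.16, 0, 0, 0, -1, 0, 0, -0.18, 0, 0, 0, -1, 0, 0, -0.195, 0, 0, 0, -1, 0, 0, -0.2, 0, 0, 0, -1, 0, 0, -0.2, 0, 0, 0, -1]
}}

```text
clock: 21.78
eef_pos: [561.1, -145.2, 277.9]
tcp_rot: [3.14, -0.002, 0.209]
contact_force: [0.1, 0.0, -6.2]
opening: 0.094
grasp_force: 108.1
```

```bash
cat >> h.py <<'E'
TL=np.array([121.5,-65,18.]); BC=np.array([608,274.,170])
def pour(off,zl,psi,tau):
    """tcp waypoint: lip at bowl centre + off along pan x (horizontal), height zl"""
    M=R.from_euler('z',psi,degrees=True)*R.from_euler('y',-tau,degrees=True)
    c,s=np.cos(np.radians(psi)),np.sin(np.radians(psi))
    p=np.array([BC[0]+off*c,BC[1]+off*s,zl])+M.apply(TL); return (*p.round(1),psi-90,tau)
E
python3 - <<'E'
from h import *
e=pour(30,250,114,0); s=np.array(r.sense()['eef_pos'])
print(e); W=[]
for f,ps in [(.33,46),(.66,80),(1,114)]: 
    W.append((*(s+(np.array(e[:3])-s)*f).round(0),ps-90,0))
rows(*W)
E
```

```text
(np.float64(605.8), np.float64(438.8), np.float64(268.0), 24, 0)
now [ 561.1 -145.2  277.9] q [-0.26  0.24  1.68 -0.    1.22  1.11] t 21.8 F [ 0.1  0.  -6.2] op 0.094
[0.0547, -0.1859, 0.0027] [0.002, -0.001, -0.594] deg 34
[0.1092, -0.3706, 0.0065] [0.002, -0.001, -1.187] deg 68
[0.1652, -0.5621, 0.0092] [0.003, 0.0, -1.78] deg 102
```

Request:
{"fn": "send_rows", "kwargs": {
  "targets": [0.005, -0.015, 0, 0, 0, -0.05, -1, 0.012, -0.04, 0, 0, 0, -0.13, -1, 0.019, -0.064, 0, 0, 0, -0.2, -1, 0.026, -0.088, 0, 0, 0, -0.28, -1, 0.033, -0.112, 0, 0, 0, -0.36, -1, 0.04, -0.136, 0, 0, 0, -0.43, -1, 0.047, -0.16, 0, 0, 0, -0.51, -1, 0.054, -0.184, 0, 0, 0, -0.59, -1, 0.061, -0.208, 0, 0, 0, -0.66, -1, 0.068, -0.232, 0, 0, 0, -0.74, -1, 0.075, -0.255, 0, 0, 0, -0.82, -1, 0.08, -0.27, 0, 0, 0, -0.87, -1]
}}

```text
clock: 22.78
eef_pos: [582.1, 137.7, 274.9]
tcp_rot: [-3.14, 0.001, 1.084]
contact_force: [0.2, 0.3, -6.5]
opening: 0.093
grasp_force: 108.2
```

Run:
```python
from h import *
rows(pour(30,250,114,0))
```

```text
now [582.1 137.7 274.9] q [ 0.23  0.27  1.64 -0.    1.23  0.72] t 22.8 F [ 0.2  0.3 -6.5] op 0.093
[0.2772, -0.1197, 0.0067] [-0.002, 0.001, -0.905] deg 52
```

Request:
{"fn": "send_rows", "kwargs": {
  "targets": [0.02, -0.008, 0, 0, 0, -0.06, -1, 0.045, -0.019, 0, 0, 0, -0.14, -1, 0.07, -0.03, 0, 0, 0, -0.23, -1, 0.095, -0.041, 0, 0, 0, -0.31, -1, 0.12, -0.052, 0, 0, 0, -0.39, -1, 0.145, -0.063, 0, 0, 0, -0.47, -1, 0.17, -0.073, 0, 0, 0, -0.56, -1, 0.195, -0.084, 0, 0, 0, -0.64, -1, 0.22, -0.095, 0, 0, 0, -0.72, -1, 0.245, -0.106, 0, 0, 0, -0.8, -1, 0.265, -0.115, 0, 0, 0, -0.87, -1, 0.277, -0.12, 0, 0, 0, -0.905, -1]
}}

```text
clock: 23.78
eef_pos: [607.0, 438.8, 273.9]
tcp_rot: [-3.139, 0.001, 1.989]
contact_force: [-0.5, -0.6, -6.8]
opening: 0.095
grasp_force: 108.1
```

Request:
{"fn": "send_rows", "kwargs": {
  "targets": [0, 0, 0, 0, 0, 0, -1, 0, 0, 0, 0, 0, 0, -1]
}}

```text
clock: 23.95
eef_pos: [607.4, 436.4, 274.9]
tcp_rot: [-3.139, 0.002, 1.984]
contact_force: [-0.6, -0.2, -7.0]
opening: 0.095
grasp_force: 108.1
```

Run:
```python
from h import *
rows(pour(30,230,114,10),pour(30,215,114,20),pour(30,200,114,30))
grab('top','top7');grab('side','side7')
a=np.hstack([cv2.resize(cv2.imread('pics/side7.png')[50:210,240:400],(400,400)),cv2.resize(cv2.imread('pics/top7.png')[90:250,110:270],(400,400))]); cv2.imwrite('pics/m7.png',a)
```

```text
now [607.4 436.4 274.9] q [ 0.62  0.52  1.28 -0.    1.34  0.21] t 23.9 F [-0.6 -0.2 -7. ] op 0.095
[-0.002, -0.0004, 0.0061] [-0.002, 0.177, -0.006] deg 10
[-0.0106, -0.0005, 0.0014] [-0.001, 0.351, -0.006] deg 20
[-0.0224, -0.0004, -0.0014] [-0.001, 0.526, -0.006] deg 30
```

View pics/m7.png

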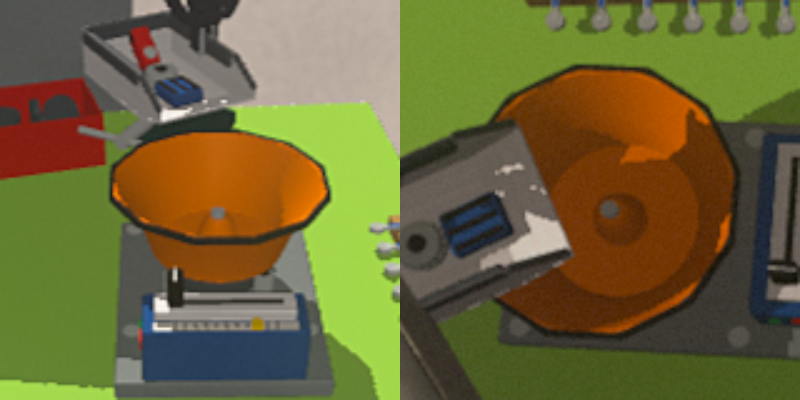

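Run:
```python
from h import *
f=lambda U,V,z: px('top7',110+(U+.5-400)/2.5-.5,90+(V+.5)/2.5-.5,z).round(1)
print('lip',f(548,192,257),'lip ends',f(520,122,275),f(572,255,275))
print('bowl L/R/T/B',f(412+70,0,170)[1],f(737,210,170),f(620,66,170),f(600,333,170))
rows(pour(30,230,114,10),pour(30,215,114,20),pour(30,205,114,30),pour(30,195,114,40),pour(30,190,114,50),pour(30,190,114,58))
```

```text
lip [596.2 297.  257. ] lip ends [659.8 319.6 275. ] [531.  267.1 275. ]
bowl L/R/T/B 401.8 [595.3 133.6 170. ] [752.5 255.4 170. ] [473.7 269.2 170. ]
now [607.8 435.3 275.9] q [ 0.62  0.52  1.29 -0.    1.34  0.21] t 24.1 F [ 0.4 -0.5 -7.4] op 0.095
[-0.0009, -0.0003, 0.0071] [-0.001, 0.177, -0.007] deg 10
[-0.0094, -0.0004, 0.0024] [0.0, 0.351, -0.007] deg 20
[-0.0213, -0.0003, -0.0054] [0.001, 0.526, -0.007] deg 30
[-0.036, -0.0002, -0.0109] [0.001, 0.7, -0.007] deg 40
[-0.0532, -0.0, -0.0186] [0.002, 0.875, -0.007] deg 50
[-0.0684, 0.0001, -0.0266] [0.002, 1.014, -0.007] deg 58
```

Request:
{"fn": "send_rows", "kwargs": {
  "targets": [0, 0, 0.004, 0, 0.08, 0, -1, -0.001, 0, 0.007, 0, 0.177, 0, -1, -0.005, 0, 0.005, 0, 0.26, 0, -1, -0.009, 0, 0.002, 0, 0.35, 0, -1, -0.015, 0, -0.001, 0, 0.44, 0, -1, -0.021, 0, -0.005, 0, 0.526, 0, -1, -0.028, 0, -0.008, 0, 0.61, 0, -1, -0.036, 0, -0.011, 0, 0.7, 0, -1, -0.036, 0, -0.011, 0, 0.7, 0, -1, -0.036, 0, -0.011, 0, 0.7, 0, -1, -0.036, 0, -0.011, 0, 0.7, 0, -1, -0.036, 0, -0.011, 0, 0.7, 0, -1]
}}

```text
clock: 25.05
eef_pos: [622.3, 404.2, 289.1]
tcp_rot: [3.139, -0.697, 1.986]
contact_force: [0.0, 0.0, -3.7]
opening: 0.093
grasp_force: 109.5
```

Run:
```python
from h import *
rows(pour(30,195,114,40),pour(30,192,114,50),pour(30,190,114,58))
print(r.sense()['tcp_rot'])
```

```text
now [622.3 404.2 289.1] q [ 0.28  0.55  1.38  0.7   1.38 -0.34] t 25.1 F [ 0.   0.  -3.7] op 0.093
[-0.0026, -0.001, 0.0007] [0.005, 0.001, -0.002] deg 0
[-0.0096, -0.0009, -0.0178] [0.005, 0.175, -0.002] deg 10
[-0.0174, -0.0008, -0.0322] [0.005, 0.315, -0.002] deg 18
[ 3.13895387 -0.69729096  1.98646738]
```

Request:
{"fn": "send_rows", "kwargs": {
  "targets": [-0.006, 0, -0.009, 0, 0.09, 0, -1, -0.01, 0, -0.018, 0, 0.175, 0, -1, -0.013, 0, -0.025, 0, 0.25, 0, -1, -0.017, 0, -0.032, 0, 0.315, 0, -1, -0.017, 0, -0.032, 0, 0.315, 0, -1, -0.017, 0, -0.032, 0, 0.315, 0, -1, -0.017, 0, -0.032, 0, 0.315, 0, -1, -0.017, 0, -0.032, 0, 0.315, 0, -1, -0.017, 0, -0.032, 0, 0.315, 0, -1]
}}

```text
clock: 25.8
eef_pos: [635.4, 374.0, 302.7]
tcp_rot: [3.137, -1.012, 1.989]
contact_force: [0.5, 0.7, -2.9]
opening: 0.09
grasp_force: 109.7
```

Run:
```python
from h import *
rows(pour(30,250,114,0))
grab('top','top8');grab('side','side8')
a=np.hstack([cv2.resize(cv2.imread('pics/side8.png')[50:210,240:400],(400,400)),cv2.resize(cv2.imread('pics/top8.png')[90:250,110:270],(400,400))]); cv2.imwrite('pics/m8.png',a)
```

```text
now [635.4 374.  302.7] q [ 0.14  0.64  1.38  0.96  1.55 -0.52] t 25.8 F [ 0.5  0.7 -2.9] op 0.09
[0.0084, -0.0011, 0.0788] [0.004, -1.012, -0.002] deg 58
```

View pics/m8.png

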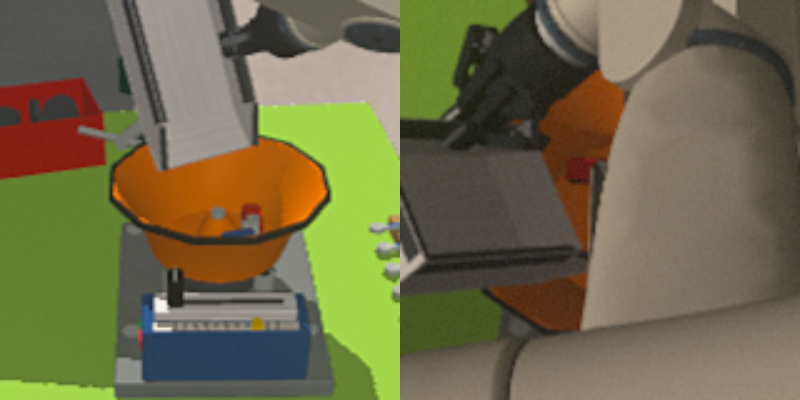

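Run:
```python
from h import *
rows(pour(30,200,114,50),pour(30,215,114,38),pour(30,230,114,25),pour(30,245,114,12),pour(30,255,114,0))
```

```text
now [635.5 373.6 302.4] q [ 0.14  0.64  1.38  0.96  1.55 -0.52] t 25.9 F [-0.3  0.  -3.9] op 0.095
[0.0096, -0.0008, 0.0111] [0.005, -0.14, -0.001] deg 8
[0.0199, -0.0009, 0.0287] [0.004, -0.35, -0.002] deg 20
[0.0239, -0.0009, 0.0472] [0.004, -0.577, -0.002] deg 33
[0.0223, -0.001, 0.063] [0.004, -0.803, -0.003] deg 46
[0.013, -0.001, 0.0763] [0.004, -1.013, -0.003] deg 58
```

Request:
{"fn": "send_rows", "kwargs": {
  "targets": [0.005, -0.001, 0.006, 0, -0.07, 0, -1, 0.01, -0.001, 0.011, 0, -0.14, 0, -1, 0.015, -0.001, 0.02, 0, -0.25, 0, -1, 0.02, -0.001, 0.029, 0, -0.35, 0, -1, 0.022, -0.001, 0.038, 0, -0.46, 0, -1, 0.024, -0.001, 0.047, 0, -0.577, 0, -1, 0.023, -0.001, 0.055, 0, -0.69, 0, -1, 0.022, -0.001, 0.063, 0, -0.803, 0, -1, 0.018, -0.001, 0.07, 0, -0.91, 0, -1, 0.013, -0.001, 0.076, 0, -1.013, 0, -1, 0.013, -0.001, 0.076, 0, -1.013, 0, -1, 0.013, -0.001, 0.076, 0, -1.013, 0, -1]
}}

```text
clock: 26.9
eef_pos: [604.5, 439.8, 272.1]
tcp_rot: [-3.141, -0.003, 1.987]
contact_force: [-0.2, -0.0, -2.9]
opening: 0.093
grasp_force: 109.2
```

Run:
```python
from h import *
Q=R.from_euler('z',9,degrees=True).as_matrix()[:2,:2]
print(np.array([530,-92])+Q@[11.7,-65.5])
rows((582,138,280,-30,0),(551,-155,280,-81,0))
```

```text
[ 551.80241105 -154.86330307]
now [604.5 439.8 272.1] q [0.63 0.52 1.29 0.   1.33 0.21] t 26.9 F [-0.2 -0.  -2.9] op 0.093
[-0.2668, -0.1427, -0.0085] [-0.002, -0.002, 0.94] deg 54
[-0.5222, -0.2896, -0.0091] [-0.003, -0.001, 1.83] deg 105
```

Request:
{"fn": "send_rows", "kwargs": {
  "targets": [-0.015, -0.008, -0.008, 0, 0, 0.05, -1, -0.04, -0.021, -0.008, 0, 0, 0.14, -1, -0.065, -0.035, -0.008, 0, 0, 0.23, -1, -0.09, -0.048, -0.008, 0, 0, 0.32, -1, -0.115, -0.062, -0.008, 0, 0, 0.4, -1, -0.14, -0.075, -0.008, 0, 0, 0.49, -1, -0.165, -0.088, -0.008, 0, 0, 0.58, -1, -0.19, -0.102, -0.008, 0, 0, 0.67, -1, -0.215, -0.115, -0.008, 0, 0, 0.76, -1, -0.24, -0.128, -0.008, 0, 0, 0.84, -1, -0.26, -0.139, -0.008, 0, 0, 0.91, -1, -0.267, -0.143, -0.008, 0, 0, 0.94, -1]
}}

```text
clock: 27.9
eef_pos: [582.2, 131.8, 280.8]
tcp_rot: [-3.14, -0.002, 1.036]
contact_force: [0.2, 0.4, -3.9]
opening: 0.096
grasp_force: 109.3
```

Run:
```python
from h import *
rows((551.8,-155,280,-81,0))
```

```text
now [582.2 131.8 280.8] q [0.22 0.27 1.64 0.   1.23 0.75] t 27.9 F [ 0.2  0.4 -3.9] op 0.096
[-0.2623, 0.1199, 0.0001] [-0.002, -0.001, 0.879] deg 50
```

Request:
{"fn": "send_rows", "kwargs": {
  "targets": [-0.015, 0.007, 0, 0, 0, 0.05, -1, -0.04, 0.018, 0, 0, 0, 0.14, -1, -0.065, 0.03, 0, 0, 0, 0.22, -1, -0.09, 0.041, 0, 0, 0, 0.3, -1, -0.115, 0.053, 0, 0, 0, 0.39, -1, -0.14, 0.064, 0, 0, 0, 0.47, -1, -0.165, 0.075, 0, 0, 0, 0.55, -1, -0.19, 0.087, 0, 0, 0, 0.64, -1, -0.215, 0.098, 0, 0, 0, 0.72, -1, -0.24, 0.11, 0, 0, 0, 0.81, -1, -0.255, 0.117, 0, 0, 0, 0.86, -1, -0.262, 0.12, 0, 0, 0, 0.879, -1]
}}

```text
clock: 28.9
eef_pos: [554.3, -153.5, 280.3]
tcp_rot: [-3.14, -0.002, 0.16]
contact_force: [-0.2, 0.3, -4.1]
opening: 0.095
grasp_force: 109.4
```

Request:
{"fn": "send_rows", "kwargs": {
  "targets": [0, 0, 0, 0, 0, 0, -1, 0, 0, 0, 0, 0, 0, -1]
}}

```text
clock: 29.07
eef_pos: [554.6, -150.8, 280.0]
tcp_rot: [-3.139, -0.001, 0.165]
contact_force: [0.4, -0.0, -3.1]
opening: 0.093
grasp_force: 109.4
```

Run:
```python
from h import *
rows((551.8,-155,60,-81,0),(551.8,-155,40,-81,0))
```

```text
now [ 554.6 -150.8  280. ] q [-0.27  0.23  1.69  0.    1.22  1.13] t 29.1 F [ 0.4 -0.  -3.1] op 0.093
[-0.0037, 0.0042, 0.2199] [-0.002, -0.001, 0.008] deg 1
[-0.0037, 0.0042, 0.2399] [-0.002, -0.001, 0.008] deg 1
```

Request:
{"fn": "send_rows", "kwargs": {
  "targets": [-0.004, 0.004, 0.02, 0, 0, 0, -1, -0.004, 0.004, 0.045, 0, 0, 0, -1, -0.004, 0.004, 0.07, 0, 0, 0, -1, -0.004, 0.004, 0.095, 0, 0, 0, -1, -0.004, 0.004, 0.12, 0, 0, 0, -1, -0.004, 0.004, 0.145, 0, 0, 0, -1, -0.004, 0.004, 0.17, 0, 0, 0, -1, -0.004, 0.004, 0.19, 0, 0, 0, -1, -0.004, 0.004, 0.21, 0, 0, 0, -1, -0.004, 0.004, 0.225, 0, 0, 0, -1, -0.004, 0.004, 0.23, 0, 0, 0, -1, -0.004, 0.004, 0.23, 0, 0, 0, -1]
}}

```text
clock: 30.07
eef_pos: [550.9, -154.0, 48.8]
tcp_rot: [-3.139, 0.002, 0.167]
contact_force: [0.2, -0.1, -2.7]
opening: 0.094
grasp_force: 109.4
```

Request:
{"fn": "send_rows", "kwargs": {
  "targets": [0, 0, 0.003, 0, 0, 0, -1, 0, 0, 0.006, 0, 0, 0, -1, 0, 0, 0.009, 0, 0, 0, -1, 0, 0, 0.009, 0, 0, 0, -1]
}}

```text
clock: 30.4
eef_pos: [551.6, -155.3, 41.0]
tcp_rot: [-3.141, -0.001, 0.165]
contact_force: [0.4, 0.4, -4.4]
opening: 0.096
grasp_force: 109.2
```

Lower the last 2 mm, then open and rise.

Request:
{"fn": "send_rows", "kwargs": {
  "targets": [0, 0, 0.001, 0, 0, 0, -1, 0, 0, 0.002, 0, 0, 0, -1, 0, 0, 0.002, 0, 0, 0, -1, 0, 0, 0.002, 0, 0, 0, -0.6, 0, 0, 0.002, 0, 0, 0, -0.2, 0, 0, 0.002, 0, 0, 0, -0.1, 0, 0, 0.002, 0, 0, 0, -0.1, 0, 0, -0.02, 0, 0, 0, -0.1, 0, 0, -0.055, 0, 0, 0, -0.1, 0, 0, -0.09, 0, 0, 0, 0.3, 0, 0, -0.13, 0, 0, 0, 1, 0, 0, -0.17, 0, 0, 0, 1],
  "grip_force": 20
}}

```text
clock: 31.4
eef_pos: [550.9, -155.4, 212.5]
tcp_rot: [-3.14, 0.0, 0.165]
contact_force: [0.5, -0.8, -0.1]
opening: 0.856
grasp_force: 0.0
```

Run:
```python
from h import *
rows((540,90,240,-4))
```

```text
now [ 550.9 -155.4  212.5] q [-0.28  0.29  1.77  0.    1.08  1.13] t 31.4 F [ 0.5 -0.8 -0.1] op 0.856
[0.0296, -0.2439, -0.0272] [-0.001, -0.001, -1.336] deg 77
```

Request:
{"fn": "send_rows", "kwargs": {
  "targets": [0.001, -0.02, -0.028, 0, 0, -0.11, 1, 0.03, -0.244, -0.028, 0, 0, -1.336, 1, 0.03, -0.244, -0.028, 0, 0, -1.336, 1, 0.03, -0.244, -0.028, 0, 0, -1.336, 1, 0.03, -0.244, -0.028, 0, 0, -1.336, 1, 0.03, -0.244, -0.028, 0, 0, -1.336, 1, 0.03, -0.244, -0.028, 0, 0, -1.336, 1, 0.03, -0.244, -0.028, 0, 0, -1.336, 1, 0.03, -0.244, -0.028, 0, 0, -1.336, 1, 0.03, -0.244, -0.028, 0, 0, -1.336, 1, 0.03, -0.244, -0.028, 0, 0, -1.336, 1, 0.03, -0.244, -0.028, 0, 0, -1.336, 1]
}}

```text
clock: 32.4
eef_pos: [540.8, 90.2, 239.2]
tcp_rot: [3.141, -0.001, 1.506]
contact_force: [0.6, 0.6, 0.0]
opening: 1.0
grasp_force: 0.0
```

Request:
{"fn": "send_rows", "kwargs": {
  "targets": [0, 0, 0, 0, 0, 0, 1, 0, 0, 0, 0, 0, 0, 1]
}}

```text
clock: 32.57
eef_pos: [540.9, 90.0, 239.2]
tcp_rot: [3.141, -0.001, 1.498]
contact_force: [0.0, -0.9, -0.0]
opening: 0.998
grasp_force: 0.0
```

Run:
```python
from h import *
rows((536.5,91,180,-4),(536.5,91,131,-4))
f=[grab(n,n+'9')['color'] for n in ('top','side','wrist')]
a=[cv2.resize(f[0][100:250,120:370],(500,300)),cv2.resize(f[1][90:280,250:376],(199,300))]
b=[cv2.resize(f[2][0:270,60:540],(500,281)),cv2.resize(f[1][100:200,270:336],(199,281))]
cv2.imwrite('pics/m9.png',np.vstack([np.hstack(a),np.hstack(b)]))
```

```text
now [540.9  90.  239.2] q [0.16 0.23 1.79 0.   1.12 0.23] t 32.6 F [ 0.  -0.9 -0. ] op 0.998
[0.0006, -0.0044, 0.0592] [0.0, -0.001, -0.003] deg 0
[0.0006, -0.0044, 0.1082] [0.0, -0.001, -0.003] deg 0
```

View pics/m9.png

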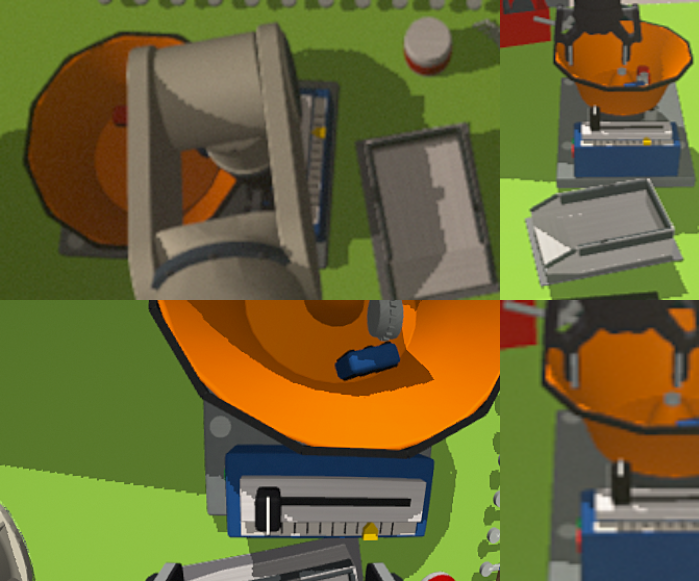

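Run:
```python
from h import *
d=np.array([np.cos(np.radians(-4.1)),np.sin(np.radians(-4.1))])
for n,roi in [('wrist9',(180,260,380,450)),('w1',(225,275,290,330)),('w5',(55,95,135,185)),('w6',(65,105,70,105)),('top0',(155,180,270,290)),('side0',(170,190,335,350)),('side9',(170,190,335,350))]:
    im=cv2.imread(f'pics/{n}.png').astype(int); a,b,c,e=roi
    s=im[a:b,c:e]; m=(s[...,2]>110)&(s[...,1]>80)&(s[...,0]<70)&(s[...,2]>s[...,1]+15)
    v,u=np.nonzero(m)
    if len(u)==0: print(n,'none');continue
    p=px(n,u.mean()+c,v.mean()+a,107,n[0]=='w'); print(n,len(u),(u.min()+c,u.max()+c,v.min()+a,v.max()+a),p.round(1),'along',(d@p[:2]).round(1))
for n,u,v in [('wrist9',317.3,203.5),('w1',325,236),('w5',80,215),('w6',30,203)]:
    p=px(n,u,v,154.5,True); print('line',n,p.round(1),'along',(d@p[:2]).round(1))
print('tcp zero along',d@[536,91.3],'tcp start',d@[645.9,82.6])
```

```text
wrist9 192 (np.int64(408), np.int64(422), np.int64(214), np.int64(230)) [631.2  51.4 107. ] along 625.9
w1 207 (np.int64(300), np.int64(317), np.int64(239), np.int64(258)) [629.8  50.6 107. ] along 624.6
w5 395 (np.int64(145), np.int64(174), np.int64(62), np.int64(84)) [631.2  50.6 107. ] along 625.9
w6 223 (np.int64(76), np.int64(98), np.int64(75), np.int64(94)) [631.4  49.2 107. ] along 626.3
top0 20 (np.int64(277), np.int64(282), np.int64(163), np.int64(168)) [631.   48.9 107. ] along 625.8
side0 18 (np.int64(341), np.int64(344), np.int64(177), np.int64(181)) [627.5  49.3 107. ] along 622.3
side9 18 (np.int64(341), np.int64(344), np.int64(177), np.int64(181)) [627.5  49.3 107. ] along 622.3
line wrist9 [538.5  94.3 154.5] along 530.4
line w1 [646.6  84.  154.5] along 638.9
line w5 [544.9  73.8 154.5] along 538.2
line w6 [550.6  62.7 154.5] along 544.7
tcp zero along 528.1005429834117 tcp start 638.3413127932167
```

Request:
{"fn": "send_rows", "kwargs": {
  "targets": [0.001, -0.004, 0.03, 0, 0, 0, 1, 0.001, -0.004, 0.06, 0, 0, 0, 1, 0.001, -0.004, 0.085, 0, 0, 0, 1, 0.001, -0.004, 0.1, 0, 0, 0, 1, 0.001, -0.004, 0.108, 0, 0, 0, 1, 0.001, -0.004, 0.108, 0, 0, 0, 0.3, 0.001, -0.004, 0.108, 0, 0, 0, -0.4, 0.001, -0.004, 0.108, 0, 0, 0, -1, 0.001, -0.004, 0.108, 0, 0, 0, -1, 0.001, -0.004, 0.108, 0, 0, 0, -1, 0.001, -0.004, 0.108, 0, 0, 0, -1, 0.001, -0.004, 0.108, 0, 0, 0, -1],
  "grip_force": 20
}}

```text
clock: 33.72
eef_pos: [537.5, 91.6, 132.1]
tcp_rot: [3.14, -0.001, 1.501]
contact_force: [-0.7, -0.1, 6.5]
opening: 0.229
grasp_force: 25.3
```

Request:
{"fn": "send_rows", "kwargs": {
  "targets": [0, 0.01, 0, 0, 0, 0, -1, 0, 0.022, 0, 0, 0, 0, -1, 0, 0.034, 0, 0, 0, 0, -1, 0, 0.046, 0, 0, 0, 0, -1, 0, 0.058, 0, 0, 0, 0, -1, 0, 0.07, 0, 0, 0, 0, -1, 0, 0.081, 0, 0, 0, 0, -1, 0, 0.09, 0, 0, 0, 0, -1, 0, 0.0955, 0, 0, 0, 0, -1, 0, 0.0955, 0, 0, 0, 0, -1, 0, 0.0955, 0, 0, 0, 0, -1, 0, 0.0955, 0, 0, 0, 0, -1]
}}

```text
clock: 34.72
eef_pos: [633.4, 84.0, 132.2]
tcp_rot: [3.139, -0.0, 1.501]
contact_force: [0.5, -5.4, 5.6]
opening: 0.227
grasp_force: 25.2
```

Request:
{"fn": "send_rows", "kwargs": {
  "targets": [0, 0, 0, 0, 0, 0, -0.6, 0, 0, 0, 0, 0, 0, 0, 0, 0, 0, 0, 0, 0, 0.6, 0, 0, 0, 0, 0, 0, 1, 0, 0, 0, 0, 0, 0, 1, 0, 0, -0.03, 0, 0, 0, 1, 0, 0, -0.07, 0, 0, 0, 1, 0, 0, -0.1, 0, 0, 0, 1, 0, 0, -0.1, 0, 0, 0, 1, 0, 0, -0.1, 0, 0, 0, 1]
}}

```text
clock: 35.55
eef_pos: [633.3, 85.0, 233.2]
tcp_rot: [3.138, -0.002, 1.501]
contact_force: [-0.1, 0.2, -0.1]
opening: 1.0
grasp_force: 0.0
```

Run:
```python
from h import *
d=np.array([np.cos(np.radians(-4.1)),np.sin(np.radians(-4.1))])
rows()
im=grab('wrist','w10')['color'].astype(int)
a,b,c,e=150,290,260,400
s=im[a:b,c:e]
m=(s[...,2]>110)&(s[...,1]>80)&(s[...,0]<70)&(s[...,2]>s[...,1]+15)
v,u=np.nonzero(m); p=px('w10',u.mean()+c,v.mean()+a,107,True); print('ptr',len(u),(u.mean()+c).round(1),(v.mean()+a).round(1),p.round(1),(d@p[:2]).round(1))
dark=(s.max(2)<60).astype(np.uint8)
n,l,st,ce=cv2.connectedComponentsWithStats(dark)
print([(st[i].tolist(),ce[i].round(1).tolist()) for i in range(1,n) if st[i][4]>60])
# white line: row profile at several rows
for y in range(190,245,8): print(y,''.join('#' if im[y,x].max()<60 else ('o' if im[y,x].min()>150 else '.') for x in range(285,350)))
```

```text
now [633.3  85.  233.2] q [0.13 0.37 1.6  0.   1.16 0.2 ] t 35.5 F [-0.1  0.2 -0.1] op 1.0
ptr 106 320.3 232.3 [630.5  47.3 107. ] 625.5
[([0, 0, 71, 4, 267], [33.0, 1.4]), ([0, 34, 100, 45, 1516], [55.7, 52.1]), ([2, 103, 58, 13, 268], [37.7, 109.7])]
190 ...........................#######################...............
198 ####################################.ooo#########################
206 .........................###########.ooo##########...............
214 .........................###########.ooo##########...............
222 .......................#.###########.ooo##########...........#...
230 .....................................oo.....................#....
238 .................................................................
```

Run:
```python
from h import *
d=np.array([np.cos(np.radians(-4.1)),np.sin(np.radians(-4.1))])
for v in (200,225): p=px('w10',323,v,154.5,True); print(p.round(1),d@p[:2])
```

```text
[635.9  93.7 154.5] 627.6196603290077
[634.6  73.7 154.5] 627.6730343754884
```

```bash
python3 -c "
from rig import r
print(r.sign_off())"
```

```text
the job is handed in; nothing more can be done
None
```

I handed the job in after 35.5 s on the robot's clock: all three parts (pedal, calliper, middle-sized sprocket) are in the bowl, the slider is about 1–2 mm from level with the yellow pointer, and the empty pan is flat on its grey mat; the hand-in gave no verdict.

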